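# Make up two board repair kits, one tray from a nested stack

### The arm

A 7-joint arm with a two-finger parallel gripper is mounted at the origin on a cart in front of the work surface, level with it; the furniture and walls round the work are solid. World frame = base frame: x ahead of the robot, y to its left, z up, the work surface at z = 0. Lengths are in mm, angles in rad, forces in N, time in s.
With the tool pointing down it reaches from about 375 to 925 mm from the base axis. Payload 3.1 kg.
Tool frame: the origin (TCP) lies on the centre line of the jaws, within the pads' length; the fingertips stand 17 mm ahead of it and the grasp point (between the pads) lies 2 mm behind it; z points along the fingers, y is the line along which they close (so a half turn about z gives the same grasp; the last joint's range is limited). The gripper opens to 85 mm and grips with 20 to 120 N. Pads are 22 mm wide; open, the fingers measure 114 mm over their backs; the gripper's body (76 mm by 85 mm) begins 54 mm behind the grasp point. The pads swing forward as they close: fully open they stand 13 mm farther back than shut.
Start: joints at [-1.441, 0.383, 0.044, 1.598, -0.018, 1.161, -0.05], TCP at [146.77, 633.216, 248.269] pointing down, gripper open.
Joint ranges: [-2.61, 2.61], [-0.41, 2.15], [-1.48, 1.57], [0, 2.5], [-1.57, 4.71], [0.05, 1.97], [-2.85, 2.85]. Speed limits (rad/s): [2.79, 2.79, 3.14, 3.14, 3.14, 3.14, 3.14].

### API

Orientations are given as a unit quaternion [w, x, y, z].
In Python, from rig import sensors, grab_frame, job, search_frame gives the robot as it stands.
- The arm moves only by the tool servo_tool, never from a script. Its argument "targets" is a list of rows, each an object with "angular": the turn, a rotation vector about the world's x, y, z in rad, a list of three; "travel": the shift along the world's x, y, z in mm, a list of three; "grip": the closure, from -1 (fully open) to 1 (shut), so that 0 is half open. In form: [{"angular": [ax, ay, az], "travel": [dx, dy, dz], "grip": grip}, ...]. A call has 1 to 10 rows; each row is the pose to reach, as a shift and turn from the pose commanded when the call began; what a row does not reach only later rows make up. A row lasts 1/12 s, in which the tool goes at most 41.7 mm and 7.16 degrees, less where a joint would pass 70% of its speed; a pose out of reach is approached as far as the arm can. A call with a gripper value outside its range is refused whole. The fingers move at their own pace and stop on an object; "force" is the grip in N (left out, the last holds). Time passes only in rows, so rows that repeat a pose let the fingers close. It gives the time, the measured TCP pose, the force, the opening and the grip force at its end, in the units of the state.
- sensors.state(): the state, without advancing time (a new reading comes with each control period).
- grab_frame(name): name is "side" or "top" or "wrist"; returns a dict with "frame" (400x640x3 uint8, red, green, blue), "camera_matrix" (3x3 intrinsics, pixels), "dist_coeffs" ([k1, k2, p1, p2, k3] as OpenCV has them; the pictures are not rectified), "camera_from_world" (4x4, takes a point from world to camera coordinates). Camera axes: x right, y down, z forward; pixel columns grow to the right and rows downward; lengths in mm; the calibration is good to about 2 mm. A picture is of the moment at which its call begins. There is no depth.
- job.finish_job(): hands the job in; it is judged then, once.
Trained networks look in the newest picture that a camera, given by its name, has taken for a name from the list of things; names that differ only in an ending like _2 or _b are one class to them, and where a whole thing is asked for, a point or a joint stands for the part that bears it (a point fixed in the world has none). Each returns a list of dicts, best first, with "confidence" (0 to 1); they miss things now and then, are a little off and sometimes report something else, mostly with a low value. They report only what shows in the picture. A call takes as long as a camera call. They do not tell look-alikes from the thing itself.
- search_frame(camera, name): "centre" ([x, y, z] in mm, in the coordinates of the camera as it stood for that picture, good to about 4 mm: the middle of the surface that is visible of it).
The state is a dict: "t": time; "q": joint angles; "dq": joint speeds; "tau": joint torques, N m; "tcp_pos": TCP position; "tcp_rot": TCP orientation; "wrist_force": force on the tool from outside, world axes, zero at the start; "torque": the same for the moment, N m; "opening": opening from 0.0 (shut) to 1.0 (fully open); "gripper_force": force on a finger pad.
Only numpy, scipy, OpenCV 4.12 (cv2) and the standard library are available. Lean on these libraries where they do the work, as an engineer would, in place of code of your own. Each camera call takes 0.05 s, during which the arm holds its last target. There are 200 camera calls.

### The job

Make up the two board repair kits. First lift the blue tray off the grey tray it is nested in, leaving the grey one down in its dock, and seat the blue tray squarely in the empty dock. Then stand the blue capacitor and the orange relay in the yellow tray, and the black capacitor and the grey terminal block in the blue tray, each upright and flat on the tray's floor; the yellow tray and the grey tray stay in their docks.

Things in the scene. Friction and masses are not known exactly. Their poses are not given: they have to be found in the camera images.
- tray_blue: Blue stamped tray, at first nested in the grey one. Rim 144 long (x), 68 wide (y), 24 high, 0.12 kg; a flat ear with a white label juts 13 out at its +x end. Origin: centre of its underside, at the soles of its 10 mm feet; floor 12 above it, rim flange (5 wide, 4 thick) with upper face at 24. Inside floor 122 x 46, crossed at x = 0 by a rib 2.5 high. Grasp the flange across the 68 at mid-length.
- tray_grey: Grey tray under the blue one, same shape, size and origin, loose in its own dock, turned end for end so that its ear shows at the other end. The blue tray sits 12 higher in it with 1.4 play a side; its flange is just as wide as the blue one's, 8 free between them, so fingertips over 12 below the blue flange's upper face would grip both.
- tray_yellow: Yellow tray, same shape, size and origin as the blue one, empty, loose in its own dock.
- dock_empty: Fixed dock without a tray (all docks alike): bare metal plate 156 (x) x 80 (y) x 6 thick, origin at the centre of its underside on the bench, four black corner guides rising 15 above the plate. A tray's feet stand on the plate (tray origin 6 above the dock's), its length along the dock's x either way round, about 4.5 play a side; the guides end below its flange and leave mid-length free.
- cap_blue: Blue capacitor, upright cylinder 22 in diameter, 41 high, silver top. Origin: centre of its underside. 0.02 kg.
- cap_black: Black capacitor, upright cylinder 18 in diameter, 36 high, silver top. Origin: centre of its underside. 0.02 kg. (A fatter dark capacitor lying on its side is not meant.)
- relay_orange: Orange plug-in relay, upright block 28 (x) x 28 (y) x 36 high. Origin on its underside, centre of the block at y = +1. 0.035 kg.
- terminal_grey: Grey four-way terminal block, 17 wide (x) x 40 long (y) x 21 high to the top of its body (four screw heads stand 3 above it). Origin: centre of its underside. 0.022 kg. (The green terminal block is not meant.)
Mind the look-alikes: they are no part of the job. Leave any purple look-alike of the cap_black alone.

How it is judged (in metres and radians):
On the way:
1. the blue tray is off the stack and seated in the empty dock, before any of the four parts is moved (horizontal distance between tray_blue and dock_empty below 0.008 m and angle between the x axis of tray_blue and the x axis of dock_empty, either way round below 0.15 rad and z of tray_blue in the frame of dock_empty between 0.004 and 0.008 m and angle between tray_blue's own z axis and vertical below 0.05 rad and distance of each of cap_blue, relay_orange, cap_black, terminal_grey from where it was at the start of the episode below 0.02 m), for 0.2 s.
At the end, for the whole second after the job is handed in: Blue tray seated in the dock that was empty (8 mm, 0.15 rad); blue capacitor and orange relay upright (0.08 rad) on the yellow tray's floor, black capacitor and grey terminal on the blue tray's; grey and yellow trays within 15 mm of their starts; all released and at rest (horizontal distance between tray_blue and dock_empty below 0.008 m and angle between the x axis of tray_blue and the x axis of dock_empty, either way round below 0.15 rad and z of tray_blue in the frame of dock_empty between 0.004 and 0.008 m and angle between each of tray_blue, tray_yellow, tray_grey's own z axis and vertical below 0.05 rad and x of cap_blue in the frame of tray_yellow between -0.056 and 0.056 m and y of cap_blue in the frame of tray_yellow between -0.018 and 0.018 m and z of cap_blue in the frame of tray_yellow between 0.0105 and 0.0142 m and angle between each of cap_blue, relay_orange, cap_black, terminal_grey's own z axis and vertical below 0.08 rad and x of relay_orange in the frame of tray_yellow between -0.056 and 0.056 m and y of relay_orange in the frame of tray_yellow between -0.018 and 0.018 m and z of relay_orange in the frame of tray_yellow between 0.0105 and 0.0142 m and x of cap_black in the frame of tray_blue between -0.056 and 0.056 m and y of cap_black in the frame of tray_blue between -0.018 and 0.018 m and z of cap_black in the frame of tray_blue between 0.0105 and 0.0142 m and x of terminal_grey in the frame of tray_blue between -0.056 and 0.056 m and y of terminal_grey in the frame of tray_blue between -0.018 and 0.018 m and z of terminal_grey in the frame of tray_blue between 0.0105 and 0.0142 m and distance of each of tray_grey, tray_yellow from where it was at the start of the episode below 0.015 m and linear speed of each of cap_blue, relay_orange, cap_black, terminal_grey, tray_yellow, tray_blue, tray_grey below 0.02 m/s); the robot touches nothing.
It fails at once if the grey tray is dragged up with the blue one (10 mm) or out of place (20 mm) (height (world z) of tray_grey above 0.016 m or distance of tray_grey from where it was at the start of the episode above 0.02 m).
It fails at once if the yellow tray is moved out of its dock (20 mm) (distance of tray_yellow from where it was at the start of the episode above 0.02 m).
It also fails if it takes over 120 s, if anything falls off the work surface, if the arm or the gripper's body presses on something with over 40 N, if the wrist force passes 120 N, or if a joint passes its speed limit or range.

## Working session

There is one attempt and no reset: what is moved stays moved. The work goes in short steps, Python scripts to look and compute and a tool call to move; the robot and the scene stay as the last step left them, time stands still between calls to the robot, and variables do not carry over. Pictures are saved under pics/ and viewed, at most 14 in all, crops included, and the job is handed in when it is done.

Besides the shell and the picture viewer there is one more tool, called after "Call:" as name(argument=value, ...), one argument or row to a line, values as JSON. servo_tool: Moves the arm, as the interface text tells. Its arguments: {"type":"object","properties":{"targets":{"type":"array"},"force":{"type":"number"}},"required":["targets"]}

```bash
mkdir -p pics
cat > h.py <<'E'
import numpy as np, cv2
from rig import sensors, grab_frame, job, search_frame
def world(f,c):
    T=np.array(f["camera_from_world"]); return (np.linalg.inv(T)@np.r_[c,1])[:3]
def pix(f,P):
    T=np.array(f["camera_from_world"]); r=cv2.Rodrigues(T[:3,:3])[0]
    return cv2.projectPoints(np.float64(P).reshape(-1,1,3),r,T[:3,3],np.array(f["camera_matrix"]),np.array(f["dist_coeffs"]))[0][:,0]
def ray(f,uv,z):
    """pixels -> world points on the plane at height z"""
    T=np.array(f["camera_from_world"]);n=cv2.undistortPoints(np.float64(uv).reshape(-1,1,2),np.array(f["camera_matrix"]),np.array(f["dist_coeffs"]))[:,0]
    R=T[:3,:3];o=-R.T@T[:3,3];d=np.c_[n,np.ones(len(n))]@R
    return o+d*((z-o[2])/d[:,2])[:,None]
def save(f,name,crop=None,s=1):
    im=f["frame"][:,:,::-1]
    if crop: x0,y0,x1,y1=crop; im=im[y0:y1,x0:x1]
    cv2.imwrite("pics/"+name,cv2.resize(im,None,fx=s,fy=s,interpolation=cv2.INTER_CUBIC))
E
python3 - <<'E'
from h import *
np.set_printoptions(precision=1,suppress=True)
names="tray_blue tray_grey tray_yellow dock_empty cap_blue cap_black relay_orange terminal_grey".split()
for cam in ["top","side"]:
    f=grab_frame(cam); save(f,cam+"0.png",s=1.25)
    for n in names:
        for d in search_frame(cam,n)[:4]:
            w=world(f,d["centre"]); print(cam,n,round(d["confidence"],2),w,pix(f,w)[0])
print(sensors.state())
E
```

```text
top tray_blue 0.77 [523.4 189.6  32.2] [342.1 224.3]
top tray_grey 0.62 [607.  186.4  24.1] [342.7 181.2]
top tray_yellow 0.59 [434.1 302.5  16.1] [284.1 272.5]
top dock_empty 0.69 [474.4 414.9   5. ] [227.5 252.4]
top cap_blue 0.66 [492.6  60.2  39.9] [411.9 239.1]
top cap_black 0.59 [687.3 156.3  30.4] [357.4 139.2]
top relay_orange 0.59 [680.4  63.7  36.5] [406.  140.9]
top terminal_grey 0.8 [597.2  55.5  21.3] [410.7 185. ]
side tray_blue 0.56 [525.7 195.   34.2] [317.8 215.6]
side tray_grey 0.67 [520.6 158.2  35.7] [324.7 224.8]
side tray_grey 0.67 [466.1 414.8   6.7] [254.7 187. ]
side tray_yellow 0.58 [436.4 309.2  22.2] [260.2 206.2]
side dock_empty 0.81 [466.1 412.9   8.3] [254.9 186.8]
side cap_blue 0.81 [483.2  51.9  33.9] [337.8 262.4]
side cap_black 0.57 [684.1 151.   27.6] [385.9 206.1]
side cap_black 0.45 [636.5 110.9  30.4] [381.  221.1]
side relay_orange 0.58 [681.4  63.6  38. ] [412.  223.3]
side relay_orange 0.28 [684.5 149.4  27.2] [386.5 206.6]
{'t': 0.9, 'q': array([-1.4,  0.4,  0. ,  1.6, -0. ,  1.2, -0. ]), 'dq': array([-0.,  0., -0.,  0.,  0., -0., -0.]), 'tau': array([ -0. , -43.3,   1. , -25. ,   0. ,   0. ,  -0. ]), 'tcp_pos': array([146.8, 633.2, 248.3]), 'tcp_rot': array([-0. ,  0.1,  1. ,  0. ]), 'wrist_force': array([-0.6, -0.1, -0.4]), 'torque': array([-0., -0., -0.]), 'gripper_force': 0.0, 'opening': 1.0007552719460457}
```

View pics/top0.png

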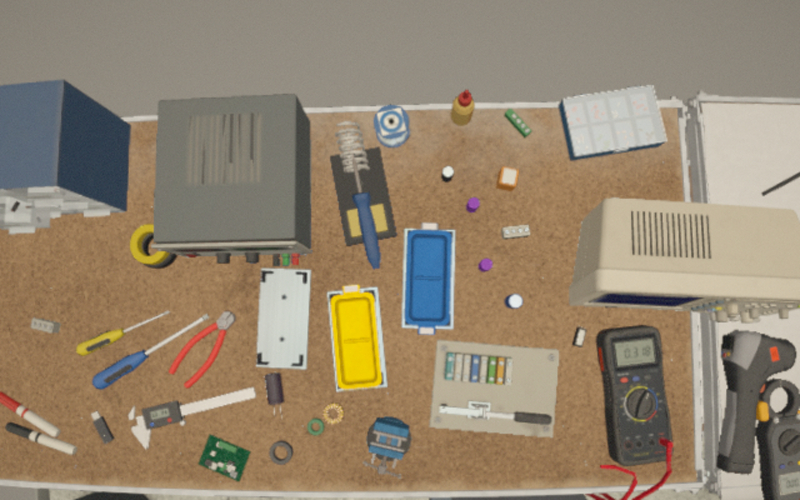

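View pics/side0.png

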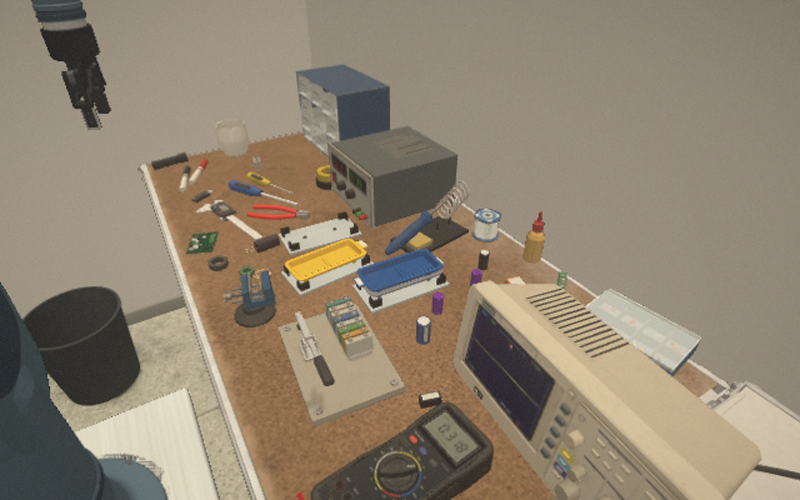

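The top view shows the blue/grey stack at (342,224), the yellow tray at (284,272) and the empty dock at (227,252), all in raw pixels.

Possible confusions:
- **Black capacitor:** the black, silver-topped one at (357,139) is the candidate. The others are purple ones at (378,163) and (389,212), a fat dark one lying at (220,310), and a small one lying at (464,269).
- **Blue capacitor:** (412,239).
- **Relay:** (406,141).
- **Grey terminal:** (412,185) is the candidate. The others are green at (414,98) and a greyish one at (34,260).

I'll check these in a crop and measure the outlines.

Run:
```python
from h import *
np.set_printoptions(precision=1,suppress=True)
f=grab_frame("top"); im=f["frame"]
hsv=cv2.cvtColor(im,cv2.COLOR_RGB2HSV)
a=cv2.resize(im[120:260,330:450],None,fx=5,fy=4.2,interpolation=cv2.INTER_CUBIC)
a=cv2.resize(im[125:265,320:470],None,fx=4,fy=4,interpolation=cv2.INTER_CUBIC)
b=cv2.resize(im[245:275,14:64],None,fx=4,fy=4,interpolation=cv2.INTER_CUBIC); a[-120:,:200]=b
cv2.imwrite("pics/c1.png",a[:,:,::-1])
def rect(mask,box,z,n):
    m=np.zeros(mask.shape,np.uint8);x0,y0,x1,y1=box;m[y0:y1,x0:x1]=mask[y0:y1,x0:x1]
    c=max(cv2.findContours(m,0,1)[0],key=cv2.contourArea)[:,0]
    p=ray(f,c.astype(float),z)[:,:2].astype(np.float32)
    r=cv2.minAreaRect(p);print(n,r)
rect(((hsv[...,0]>95)&(hsv[...,0]<125)&(hsv[...,1]>120)),(315,175,372,270),42,"blue")
rect(((hsv[...,0]>20)&(hsv[...,0]<35)&(hsv[...,1]>150)&(hsv[...,2]>100)),(255,222,312,318),30,"yellow")
rect(((hsv[...,1]<50)&(hsv[...,2]>120)),(200,205,252,300),6,"dock")
```

```text
blue ((526.5775146484375, 189.7843780517578), (65.36903381347656, 144.5022735595703), 87.42778778076172)
yellow ((436.7756652832031, 300.6142578125), (144.53819274902344, 67.02432250976562), 4.536298751831055)
dock ((470.8030090332031, 417.07733154296875), (81.13082885742188, 156.70460510253906), 86.93769836425781)
```

View pics/c1.png

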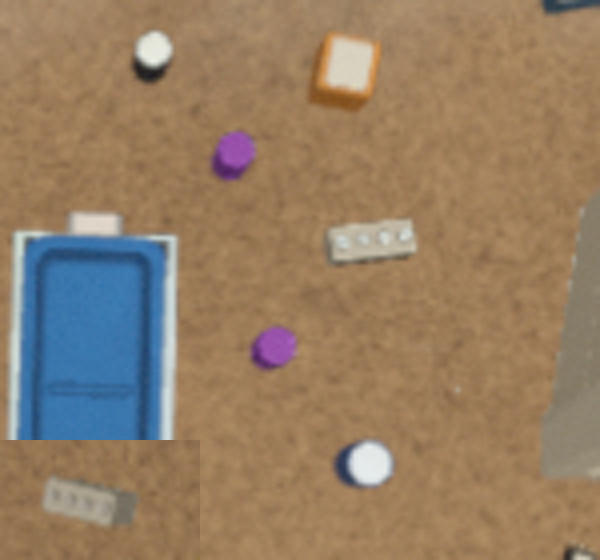

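The crop confirms the choice: black-sided capacitor with a silver top (357,139), relay (406,141), grey terminal with four screw heads (413,185), and blue-sided capacitor (411,240). The purple ones are left alone, and the far grey piece has a different, dark-ended shape. Next I'll find the fingertip height by touching the dock plate.

```bash
cat >> h.py <<'E'
from scipy.spatial.transform import Rotation as Ro
def st():
    s=sensors.state();q=s["tcp_rot"];M=Ro.from_quat([q[1],q[2],q[3],q[0]]).as_matrix()
    y=M[:,1]; yaw=np.arctan2(-y[0],y[1]); yaw=(yaw+np.pi/2)%np.pi-np.pi/2
    print("t",round(s["t"],2),"tcp",np.round(s["tcp_pos"],1),"z",np.round(M[:,2],3),"yaw(y-axis vs world y)",round(yaw,3),"open",round(s["opening"],3),"F",np.round(s["wrist_force"],1),"q7",np.round(s["q"],2))
    return s,M,yaw
E
python3 -c "
from h import *
st()"
```

```text
t 0.95 tcp [146.8 633.2 248.3] z [-0. -0. -1.] yaw(y-axis vs world y) -0.228 open 1.003 F [ 0.4 -0.7 -0. ] q7 [-1.44  0.38  0.04  1.6  -0.02  1.16 -0.05]
```

Call:
servo_tool(
  targets=[
    {"angular": [0, 0, 0], "travel": [40, -25, 0], "grip": -0.6},
    {"angular": [0, 0, 0], "travel": [80, -50, 0], "grip": -0.6},
    {"angular": [0, 0, 0], "travel": [115, -75, 0], "grip": -0.6},
    {"angular": [0, 0, 0], "travel": [145, -100, -20], "grip": -0.6},
    {"angular": [0, 0, 0], "travel": [175, -120, -40], "grip": -0.6},
    {"angular": [0, 0, 0], "travel": [205, -140, -60], "grip": -0.6},
    {"angular": [0, 0, 0], "travel": [235, -160, -70], "grip": -0.6},
    {"angular": [0, 0, 0], "travel": [265, -180, -80], "grip": -0.6},
    {"angular": [0, 0, 0], "travel": [295, -200, -90], "grip": -0.6},
    {"angular": [0, 0, 0], "travel": [324, -216, -100], "grip": -0.6},
  ],
)

```text
t: 1.78
tcp_pos: [473.3, 414.1, 147.6]
tcp_rot: [0.0, 0.115, 0.993, -0.001]
wrist_force: [0.3, 0.4, 1.0]
opening: 0.8
gripper_force: 0.0
```

Call:
servo_tool(
  targets=[
    {"angular": [0, 0, 0.09], "travel": [-1, 2, -30], "grip": -0.6},
    {"angular": [0, 0, 0.17], "travel": [-2, 3, -60], "grip": -0.6},
    {"angular": [0, 0, 0.17], "travel": [-2, 3, -90], "grip": -0.6},
    {"angular": [0, 0, 0.17], "travel": [-2, 3, -110], "grip": -0.6},
    {"angular": [0, 0, 0.17], "travel": [-2, 3, -117], "grip": -0.6},
    {"angular": [0, 0, 0.17], "travel": [-2, 3, -119], "grip": -0.6},
    {"angular": [0, 0, 0.17], "travel": [-2, 3, -120], "grip": -0.6},
    {"angular": [0, 0, 0.17], "travel": [-2, 3, -121], "grip": -0.6},
    {"angular": [0, 0, 0.17], "travel": [-2, 3, -122], "grip": -0.6},
    {"angular": [0, 0, 0.17], "travel": [-2, 3, -122], "grip": -0.6},
  ],
)

```text
t: 2.62
tcp_pos: [469.6, 421.1, 27.8]
tcp_rot: [0.001, 0.029, 1.0, 0.001]
wrist_force: [-1.0, -0.6, -0.5]
opening: 0.797
gripper_force: 0.0
```

Run:
```python
from h import *
st()
f=grab_frame("side"); save(f,"s1.png",(180,110,330,250),4)
w=grab_frame("wrist"); save(w,"w1.png")
```

```text
t 2.62 tcp [469.6 421.1  27.8] z [ 0.002  0.002 -1.   ] yaw(y-axis vs world y) -0.058 open 0.797 F [-1.  -0.6 -0.5] q7 [-0.9   0.61  0.13  1.78 -0.11  0.75  0.8 ]
```

View pics/w1.png

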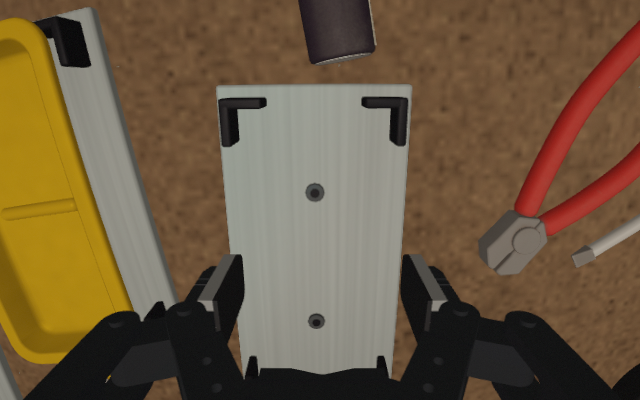

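The wrist view shows the dock plate between the jaws (plate centre about px 316, jaw centre about 322), nothing touched yet. I'll go down in 1 mm steps.

Call:
servo_tool(
  targets=[
    {"angular": [0, 0, 0], "travel": [0, -3, -1], "grip": -0.6},
    {"angular": [0, 0, 0], "travel": [0, -3, -2], "grip": -0.6},
    {"angular": [0, 0, 0], "travel": [0, -3, -3], "grip": -0.6},
    {"angular": [0, 0, 0], "travel": [0, -3, -4], "grip": -0.6},
    {"angular": [0, 0, 0], "travel": [0, -3, -5], "grip": -0.6},
  ],
)

```text
t: 3.13
tcp_pos: [468.7, 417.1, 21.1]
tcp_rot: [-0.0, 0.029, 1.0, -0.0]
wrist_force: [0.1, 0.6, -0.4]
opening: 0.796
gripper_force: 0.0
```

Call:
servo_tool(
  targets=[
    {"angular": [0, 0, 0], "travel": [0, 0, -1], "grip": -0.6},
    {"angular": [0, 0, 0], "travel": [0, 0, -1], "grip": -0.6},
    {"angular": [0, 0, 0], "travel": [0, 0, -1], "grip": -0.6},
  ],
)

```text
t: 3.38
tcp_pos: [468.7, 417.2, 20.1]
tcp_rot: [-0.0, 0.029, 1.0, -0.0]
wrist_force: [0.1, -0.3, 0.2]
opening: 0.797
gripper_force: 0.0
```

Call:
servo_tool(
  targets=[
    {"angular": [0, 0, 0], "travel": [0, 0, -1], "grip": -0.6},
    {"angular": [0, 0, 0], "travel": [0, 0, -1], "grip": -0.6},
    {"angular": [0, 0, 0], "travel": [0, 0, -1], "grip": -0.6},
  ],
)

```text
t: 3.63
tcp_pos: [468.7, 417.2, 19.2]
tcp_rot: [-0.0, 0.029, 1.0, -0.0]
wrist_force: [0.1, 0.1, -1.1]
opening: 0.801
gripper_force: 0.0
```

Call:
servo_tool(
  targets=[
    {"angular": [0, 0, 0], "travel": [0, 0, -1], "grip": -0.6},
    {"angular": [0, 0, 0], "travel": [0, 0, -1], "grip": -0.6},
    {"angular": [0, 0, 0], "travel": [0, 0, -1], "grip": -0.6},
  ],
)

```text
t: 3.88
tcp_pos: [468.7, 417.2, 18.2]
tcp_rot: [-0.0, 0.029, 1.0, -0.0]
wrist_force: [-0.1, -0.4, -0.1]
opening: 0.801
gripper_force: 0.0
```

Call:
servo_tool(
  targets=[
    {"angular": [0, 0, 0], "travel": [0, 0, -1], "grip": -0.6},
    {"angular": [0, 0, 0], "travel": [0, 0, -1], "grip": -0.6},
    {"angular": [0, 0, 0], "travel": [0, 0, -1], "grip": -0.6},
  ],
)

```text
t: 4.13
tcp_pos: [468.7, 417.2, 17.2]
tcp_rot: [-0.0, 0.029, 1.0, -0.0]
wrist_force: [0.2, -0.4, -0.4]
opening: 0.799
gripper_force: 0.0
```

Call:
servo_tool(
  targets=[
    {"angular": [0, 0, 0], "travel": [0, 0, -1], "grip": -0.6},
    {"angular": [0, 0, 0], "travel": [0, 0, -1], "grip": -0.6},
    {"angular": [0, 0, 0], "travel": [0, 0, -1], "grip": -0.6},
  ],
)

```text
t: 4.38
tcp_pos: [468.7, 417.1, 16.2]
tcp_rot: [-0.0, 0.029, 1.0, -0.0]
wrist_force: [-0.2, -0.9, -0.3]
opening: 0.795
gripper_force: 0.0
```

Call:
servo_tool(
  targets=[
    {"angular": [0, 0, 0], "travel": [0, 0, -1], "grip": -0.6},
    {"angular": [0, 0, 0], "travel": [0, 0, -1], "grip": -0.6},
    {"angular": [0, 0, 0], "travel": [0, 0, -1], "grip": -0.6},
  ],
)

```text
t: 4.63
tcp_pos: [468.9, 417.3, 15.9]
tcp_rot: [-0.0, 0.029, 1.0, 0.0]
wrist_force: [-1.9, -1.6, 5.2]
opening: 0.798
gripper_force: 2.6
```

Call:
servo_tool(
  targets=[
    {"angular": [0, 0, 0], "travel": [0, 0, -1], "grip": -0.6},
    {"angular": [0, 0, 0], "travel": [0, 0, -1], "grip": -0.6},
    {"angular": [0, 0, 0], "travel": [0, 0, -1], "grip": -0.6},
  ],
)

```text
t: 4.88
tcp_pos: [468.9, 417.3, 15.9]
tcp_rot: [-0.0, 0.029, 1.0, -0.0]
wrist_force: [-2.9, -2.5, 10.8]
opening: 0.801
gripper_force: 5.2
```

Run:
```python
from h import *
st()
f=grab_frame("side"); save(f,"s2.png",(190,110,330,220),5)
```

```text
t 4.88 tcp [468.9 417.3  15.9] z [-0.001 -0.    -1.   ] yaw(y-axis vs world y) -0.058 open 0.801 F [-2.9 -2.5 10.8] q7 [-0.89  0.63  0.13  1.79 -0.11  0.73  0.81]
```

View pics/s2.png

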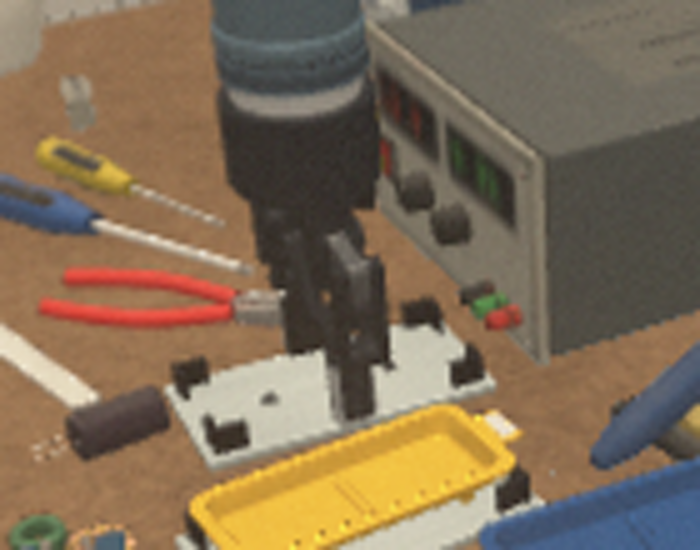

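The side view shows the fingers standing on the plate. Contact at TCP z = 15.9 means the tips are 9.9 mm ahead of the TCP at 68 mm opening, so they are 17 ahead when shut. For the blue flange I want the tips at z ≈ 34, so TCP ≈ 44.

Call:
servo_tool(
  targets=[
    {"angular": [0, 0, 0], "travel": [0, 0, 40], "grip": -1},
    {"angular": [0, 0, 0], "travel": [0, 0, 80], "grip": -1},
    {"angular": [0, 0, 0.01], "travel": [8, -35, 90], "grip": -1},
    {"angular": [0, 0, 0.01], "travel": [16, -70, 90], "grip": -1},
    {"angular": [0, 0, 0.01], "travel": [26, -110, 90], "grip": -1},
    {"angular": [0, 0, 0.01], "travel": [36, -150, 90], "grip": -1},
    {"angular": [0, 0, 0.01], "travel": [46, -190, 90], "grip": -1},
    {"angular": [0, 0, 0.01], "travel": [58, -227, 85], "grip": -1},
    {"angular": [0, 0, 0.01], "travel": [58, -227, 75], "grip": -1},
    {"angular": [0, 0, 0.01], "travel": [58, -227, 75], "grip": -1},
  ],
)

```text
t: 5.77
tcp_pos: [526.8, 185.2, 87.7]
tcp_rot: [-0.001, 0.028, 1.0, -0.001]
wrist_force: [-0.2, 1.1, -0.7]
opening: 1.001
gripper_force: 0.0
```

Run:
```python
from h import *
np.set_printoptions(precision=1,suppress=True)
s,M,y=st()
w=grab_frame("wrist"); im=w["frame"]
for n in ["tray_blue","tray_grey"]:
    for d in search_frame("wrist",n)[:2]: print(n,d["confidence"],world(w,d["centre"]))
ps=[]
# overlay: expected blue flange corners at z=42
c,sn=np.cos(-.045),np.sin(-.045)
Rm=np.array([[c,-sn],[sn,c]])
P=[np.r_[Rm@[a,b]+[526.6,189.8],42] for a,b in [(-72,-34),(72,-34),(72,34),(-72,34),(0,-34),(0,34)]]
uv=pix(w,P);print(uv)
o=im.copy()
for u in uv: cv2.circle(o,tuple(int(v) for v in np.clip(u,-9e3,9e3)),4,(255,0,0),1)
cv2.imwrite("pics/w2.png",o[:,:,::-1])
```

```text
t 5.77 tcp [526.8 185.2  87.7] z [-0. -0. -1.] yaw(y-axis vs world y) -0.056 open 1.001 F [-0.2  1.1 -0.7] q7 [-0.6  0.4  0.2  1.9 -0.1  0.8  1.2]
tray_blue 0.95 [516.2 191.4  30.5]
tray_grey 0.44 [605.7 192.8  28.3]
[[256.3  96.7]
 [272.5 347.8]
 [386.2 347. ]
 [400.5  95.4]
 [264.8 237.6]
 [393.3 236.5]]
```

View pics/w2.png

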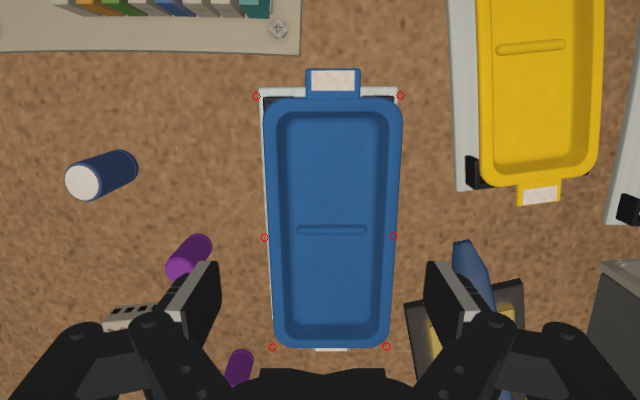

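The wrist view shows the blue tray with its own ear at the near (−x) end (333,80), and the rim from px 267 to 398 at mid-length, about 1.5 mm to +y of my estimate. I'll go down open around the flange and check.

Call:
servo_tool(
  targets=[
    {"angular": [0, 0, 0.01], "travel": [0, 1, 0], "grip": -1},
    {"angular": [0, 0, 0.01], "travel": [0, 1, -15], "grip": -1},
    {"angular": [0, 0, 0.01], "travel": [0, 1, -30], "grip": -1},
    {"angular": [0, 0, 0.01], "travel": [0, 1, -36], "grip": -1},
    {"angular": [0, 0, 0.01], "travel": [0, 1, -36], "grip": -1},
    {"angular": [0, 0, 0.01], "travel": [0, 1, -36], "grip": -1},
  ],
)

```text
t: 6.42
tcp_pos: [526.4, 192.3, 53.3]
tcp_rot: [-0.0, 0.018, 1.0, 0.0]
wrist_force: [0.2, -0.2, 0.7]
opening: 0.999
gripper_force: 0.0
```

Run:
```python
from h import *
st()
w=grab_frame("wrist"); save(w,"w3.png",(180,200,470,400),2.5)
```

```text
t 6.42 tcp [526.4 192.3  53.3] z [-0.  0. -1.] yaw(y-axis vs world y) -0.036 open 0.999 F [ 0.2 -0.2  0.7] q7 [-0.58  0.48  0.19  1.95 -0.13  0.73  1.22]
```

View pics/w3.png

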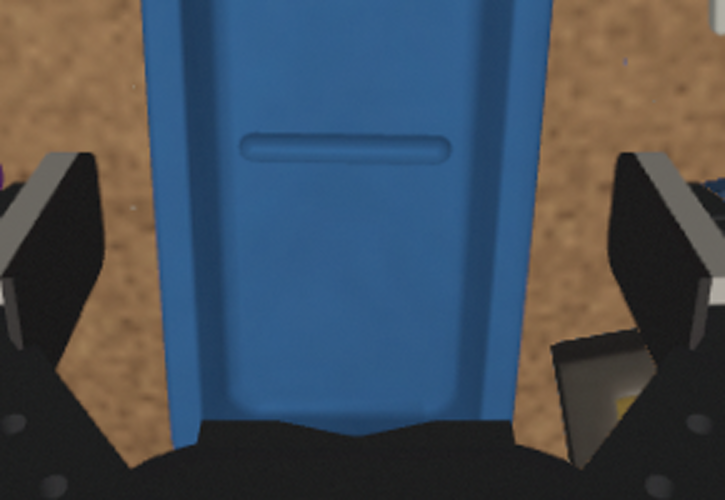

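Run:
```python
from h import *
s,M,y=st()
w=grab_frame("wrist")
print("rib",ray(w,[[318,259]],32.5),"flange L/R",ray(w,[[180+150/2.5,200+100/2.5],[180+546/2.5,200+100/2.5]],42))
print("tips expected",[pix(w,s["tcp_pos"]+M@[0,k,4]) for k in (-42.5,42.5)])
```

```text
t 6.47 tcp [527.  192.2  53.8] z [ 0.001  0.001 -1.   ] yaw(y-axis vs world y) -0.036 open 1.0 F [0.5 0.2 0.1] q7 [-0.58  0.47  0.19  1.95 -0.13  0.72  1.22]
rib [[526.93897311 191.38821643  32.5       ]] flange L/R [[511.96155667 158.76548962  42.        ]
 [514.36129465 226.27719064  42.        ]]
tips expected [array([[218.19487808, 277.73423294]]), array([[420.75741274, 277.95225376]])]
```

Call:
servo_tool(
  targets=[
    {"angular": [0, 0, 0], "travel": [0, 0, -5], "grip": -1},
    {"angular": [0, 0, 0], "travel": [0, 0, -9.5], "grip": -1},
    {"angular": [0, 0, 0], "travel": [0, 0, -9.5], "grip": -1},
    {"angular": [0, 0, 0], "travel": [0, 0, -9.5], "grip": -0.5},
    {"angular": [0, 0, 0], "travel": [0, 0, -9.5], "grip": -0.5},
    {"angular": [0, 0, 0], "travel": [0, 0, -9.5], "grip": -0.4},
    {"angular": [0, 0, 0], "travel": [0, 0, -9.5], "grip": -0.4},
    {"angular": [0, 0, 0], "travel": [0, 0, -9.5], "grip": -0.4},
    {"angular": [0, 0, 0], "travel": [0, 0, -9.5], "grip": -0.4},
  ],
  force=40,
)

```text
t: 7.27
tcp_pos: [526.7, 191.0, 44.2]
tcp_rot: [-0.0, 0.019, 1.0, -0.0]
wrist_force: [-2.0, -1.6, 6.2]
opening: 0.779
gripper_force: 44.3
```

Run:
```python
from h import *
s,M,y=st();print(s["gripper_force"],s["torque"])
```

```text
t 7.27 tcp [526.7 191.   44.2] z [-0. -0. -1.] yaw(y-axis vs world y) -0.038 open 0.779 F [-2.  -1.6  6.2] q7 [-0.58  0.49  0.18  1.96 -0.13  0.71  1.22]
44.26932156085968 [-0.25717374  0.43536712 -0.03099838]
```

Call:
servo_tool(
  targets=[
    {"angular": [0, 0, 0], "travel": [0, 0, 1], "grip": -0.4},
    {"angular": [0, 0, 0], "travel": [0, 0, 2], "grip": -0.4},
    {"angular": [0, 0, 0], "travel": [0, 0, 4], "grip": -0.4},
    {"angular": [0, 0, 0], "travel": [0, 0, 6], "grip": -0.4},
    {"angular": [0, 0, 0], "travel": [0, 0, 7], "grip": -0.4},
    {"angular": [0, 0, 0], "travel": [0, 0, 7], "grip": -0.4},
  ],
)

```text
t: 7.77
tcp_pos: [527.1, 191.4, 51.0]
tcp_rot: [0.0, 0.019, 1.0, 0.0]
wrist_force: [1.4, 0.1, -1.5]
opening: 0.776
gripper_force: 44.7
```

Run:
```python
from h import *
s,M,y=st();print(s["gripper_force"],s["torque"])
f=grab_frame("side"); save(f,"s3.png",(250,150,390,255),5)
```

```text
t 7.77 tcp [527.1 191.4  51. ] z [ 0.001  0.    -1.   ] yaw(y-axis vs world y) -0.038 open 0.776 F [ 1.4  0.1 -1.5] q7 [-0.58  0.48  0.19  1.95 -0.13  0.72  1.22]
44.6943998336792 [ 0.0089632  -0.03772978 -0.00992422]
```

View pics/s3.png

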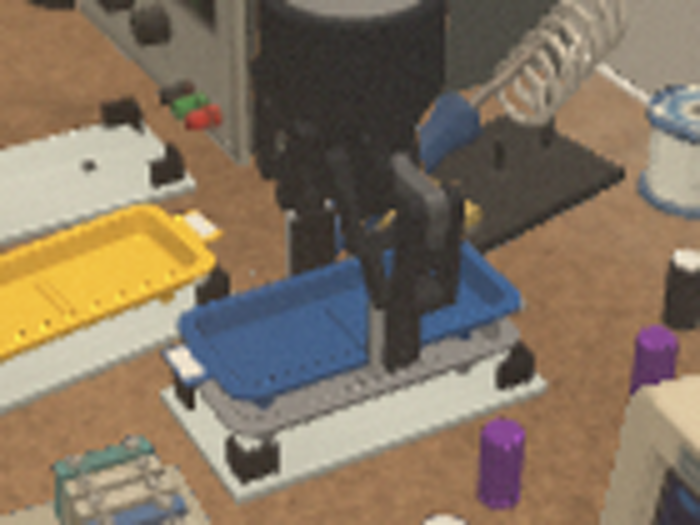

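The side view shows the blue tray lifted alone, with the grey one still on its dock (blue over grey, about px 310,350 in the crop). Now I'll carry it over to the dock at about (470, 418).

Call:
servo_tool(
  targets=[
    {"angular": [0, 0, 0], "travel": [0, 0, 25], "grip": -0.4},
    {"angular": [0, 0, 0], "travel": [-4, 15, 50], "grip": -0.4},
    {"angular": [0, 0, -0.012], "travel": [-12, 50, 60], "grip": -0.4},
    {"angular": [0, 0, -0.012], "travel": [-21, 85, 60], "grip": -0.4},
    {"angular": [0, 0, -0.012], "travel": [-31, 125, 60], "grip": -0.4},
    {"angular": [0, 0, -0.012], "travel": [-41, 165, 60], "grip": -0.4},
    {"angular": [0, 0, -0.012], "travel": [-50, 200, 60], "grip": -0.4},
    {"angular": [0, 0, -0.012], "travel": [-55, 220, 60], "grip": -0.4},
    {"angular": [0, 0, -0.012], "travel": [-57, 227, 50], "grip": -0.4},
    {"angular": [0, 0, -0.012], "travel": [-57, 227, 40], "grip": -0.4},
  ],
)

```text
t: 8.65
tcp_pos: [468.4, 421.9, 90.6]
tcp_rot: [0.0, 0.022, 1.0, 0.001]
wrist_force: [0.0, 0.2, -1.5]
opening: 0.779
gripper_force: 45.5
```

Call:
servo_tool(
  targets=[
    {"angular": [0, 0, 0], "travel": [0, 0, -10], "grip": -0.4},
    {"angular": [0, 0, 0], "travel": [0, 0, -25], "grip": -0.4},
    {"angular": [0, 0, 0], "travel": [0, 0, -30], "grip": -0.4},
    {"angular": [0, 0, 0], "travel": [0, 0, -30], "grip": -0.4},
    {"angular": [0, 0, 0], "travel": [0, 0, -30], "grip": -0.4},
  ],
)

```text
t: 9.07
tcp_pos: [470.5, 415.4, 59.8]
tcp_rot: [-0.0, 0.026, 1.0, -0.001]
wrist_force: [0.3, -0.2, -1.1]
opening: 0.772
gripper_force: 45.5
```

Run:
```python
from h import *
s,M,y=st()
f=grab_frame("side"); save(f,"s4.png",(190,110,330,220),5)
```

```text
t 9.07 tcp [470.5 415.4  59.8] z [-0.001 -0.003 -1.   ] yaw(y-axis vs world y) -0.053 open 0.772 F [ 0.3 -0.2 -1.1] q7 [-0.9   0.56  0.13  1.78 -0.1   0.81  0.8 ]
```

View pics/s4.png

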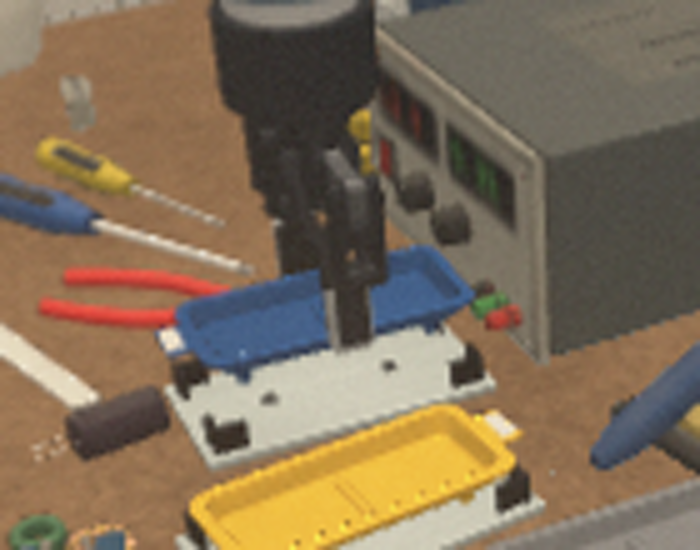

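The tray is above the dock and aligned with it. Lowering.

Call:
servo_tool(
  targets=[
    {"angular": [0, 0, 0], "travel": [0, 0, 0], "grip": -0.4},
    {"angular": [0, 0, 0], "travel": [0, 0, 0], "grip": -0.4},
    {"angular": [0, 0, 0], "travel": [0, 0, -6], "grip": -0.4},
    {"angular": [0, 0, 0], "travel": [0, 0, -12], "grip": -0.4},
    {"angular": [0, 0, 0], "travel": [0, 0, -18], "grip": -0.4},
    {"angular": [0, 0, 0], "travel": [0, 0, -23], "grip": -0.4},
    {"angular": [0, 0, 0], "travel": [0, 0, -26], "grip": -0.4},
    {"angular": [0, 0, 0], "travel": [0, 0, -28], "grip": -0.4},
    {"angular": [0, 0, 0], "travel": [0, 0, -28], "grip": -0.4},
  ],
)

```text
t: 9.87
tcp_pos: [469.6, 418.1, 32.5]
tcp_rot: [-0.0, 0.025, 1.0, -0.0]
wrist_force: [0.7, -0.2, -1.8]
opening: 0.776
gripper_force: 45.5
```

Run:
```python
from h import *
s,M,y=st()
```

```text
t 9.87 tcp [469.6 418.1  32.5] z [-0.001 -0.001 -1.   ] yaw(y-axis vs world y) -0.05 open 0.776 F [ 0.7 -0.2 -1.8] q7 [-0.89  0.6   0.13  1.78 -0.1   0.76  0.81]
```

Call:
servo_tool(
  targets=[
    {"angular": [0, 0, 0], "travel": [0, 0, -1], "grip": -0.4},
    {"angular": [0, 0, 0], "travel": [0, 0, -1], "grip": -0.4},
    {"angular": [0, 0, 0], "travel": [0, 0, -1], "grip": -1},
    {"angular": [0, 0, 0], "travel": [0, 0, -1], "grip": -1},
    {"angular": [0, 0, 0], "travel": [0, 0, -1], "grip": -1},
    {"angular": [0, 0, 0], "travel": [0, 0, 20], "grip": -1},
    {"angular": [0, 0, 0], "travel": [0, 0, 60], "grip": -1},
    {"angular": [0, 0, 0], "travel": [0, 0, 100], "grip": -1},
    {"angular": [0, 0, 0], "travel": [20, -30, 130], "grip": -1},
    {"angular": [0, 0, 0], "travel": [35, -60, 130], "grip": -1},
  ],
)

```text
t: 10.7
tcp_pos: [506.8, 366.0, 170.4]
tcp_rot: [0.005, 0.02, 1.0, 0.006]
wrist_force: [1.8, 0.7, -0.2]
opening: 1.003
gripper_force: 0.0
```

Call:
servo_tool(
  targets=[
    {"angular": [0, 0, 0], "travel": [20, -35, 0], "grip": -1},
    {"angular": [0, 0, 0], "travel": [40, -70, 0], "grip": -1},
    {"angular": [0, 0, 0], "travel": [60, -105, 0], "grip": -1},
    {"angular": [0, 0, 0], "travel": [80, -140, 0], "grip": -1},
    {"angular": [0, 0, 0], "travel": [100, -175, 0], "grip": -1},
    {"angular": [0, 0, 0], "travel": [115, -200, 0], "grip": -1},
    {"angular": [0, 0, 0], "travel": [115, -200, 0], "grip": -1},
    {"angular": [0, 0, 0], "travel": [115, -200, 0], "grip": -1},
  ],
)

```text
t: 11.37
tcp_pos: [621.2, 154.1, 162.8]
tcp_rot: [0.001, 0.028, 1.0, -0.001]
wrist_force: [0.1, 0.7, -0.3]
opening: 0.995
gripper_force: 0.0
```

Run:
```python
from h import *
np.set_printoptions(precision=1,suppress=True)
s,M,y=st()
f=grab_frame("top"); im=f["frame"]; hsv=cv2.cvtColor(im,cv2.COLOR_RGB2HSV)
def rect(mask,box,z,n):
    m=np.zeros(mask.shape,np.uint8);x0,y0,x1,y1=box;m[y0:y1,x0:x1]=mask[y0:y1,x0:x1]
    c=max(cv2.findContours(m,0,1)[0],key=cv2.contourArea)[:,0]
    print(n,cv2.minAreaRect(ray(f,c.astype(float),z)[:,:2].astype(np.float32)))
rect(((hsv[...,0]>95)&(hsv[...,0]<125)&(hsv[...,1]>120)),(200,205,256,300),30,"blue")
w=grab_frame("wrist")
for n in "cap_blue cap_black relay_orange terminal_grey".split():
    for d in search_frame("wrist",n)[:3]: p=world(w,d["centre"]);print(n,d["confidence"],p,pix(w,p)[0])
o=np.hstack([cv2.resize(im[190:310,190:350],(640,480))[:400,:320],w["frame"]])
cv2.imwrite("pics/m5.png",cv2.resize(o,(800,333))[:,:,::-1])
```

```text
t 11.37 tcp [621.2 154.1 162.8] z [ 0. -0. -1.] yaw(y-axis vs world y) -0.056 open 0.995 F [ 0.1  0.7 -0.3] q7 [-0.5  0.5  0.2  1.7 -0.1  1.   1.3]
blue ((470.41314697265625, 417.140625), (66.60538482666016, 143.69097900390625), 86.73284149169922)
cap_blue 0.91 [490.9  64.2  41.7] [167.3  14. ]
cap_black 0.65 [542.3 105.6  36.5] [239.5  89.9]
cap_black 0.62 [636.9 122.8  35.9] [276.3 217.1]
cap_black 0.56 [681.6 155.2  32.8] [321.6 265.6]
relay_orange 0.82 [670.6  72.5  26.2] [221. 254.]
terminal_grey 0.95 [596.9  57.   23. ] [189.5 166.8]
```

View pics/m5.png

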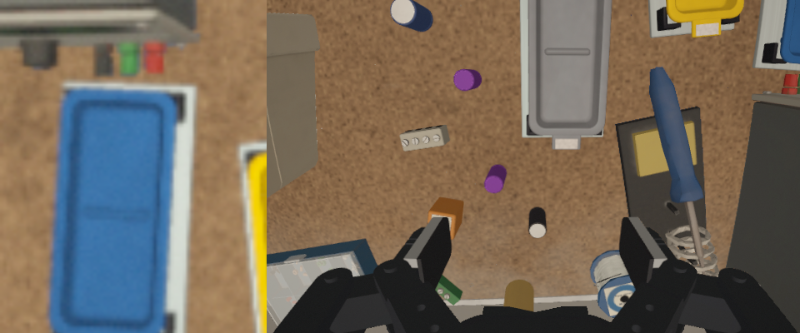

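The left half shows the blue tray seated in the dock: (470.4, 417.1), the same as the dock measurement and squarely aligned. The right half (wrist view) shows the black cap at (324,276), the relay at (212,255), the terminal at (188,166) and the blue cap at (165,14) in wrist pixels. I'll measure the silver tops and the block outlines.

```bash
cat >> h.py <<'E'
def blob(f,mask,near,z,r=30):
    """largest blob within r px of near -> centroid, rect on plane z"""
    m=np.zeros(mask.shape,np.uint8);cv2.circle(m,tuple(int(v) for v in near),r,1,-1);m&=mask.astype(np.uint8)
    cs=cv2.findContours(m,0,1)[0]
    if not cs: print("none");return
    c=max(cs,key=cv2.contourArea);M=cv2.moments(c)
    u=[M["m10"]/M["m00"],M["m01"]/M["m00"]]
    R=cv2.minAreaRect(ray(f,c[:,0].astype(float),z)[:,:2].astype(np.float32))
    print("px",np.round(u,1),"area",M["m00"],"centroid",np.round(ray(f,[u],z)[0],1),"rect",np.round(np.r_[R[0],R[1],R[2]],1))
def hsv(f): return [a.astype(int) for a in cv2.split(cv2.cvtColor(f["frame"],cv2.COLOR_RGB2HSV))]
E
python3 - <<'E'
from h import *
for cam,a,b,t,r in [("wrist",(324,276),(165,14),(188,166),None),("top",(357,139),(412,239),(411,185),(406,141))]:
    f=grab_frame(cam);H,S,V=hsv(f)
    sil=(S<60)&(V>140)
    rr=22 if cam=="wrist" else 10
    print(cam);blob(f,sil,a,36,rr);blob(f,sil,b,41,rr)
    blob(f,(S<70)&(V>110),t,21,36 if cam=="wrist" else 16)
    if r: blob(f,(H<20)&(S>150)&(V>150)|(S<70)&(V>150),r,36,12)
    else: blob(f,(H<18)&(S>150)&(V>110),(215,250),36,30)
E
```

```text
wrist
px [320.  278.3] area 234.0 centroid [690.2 157.1  36. ] rect [690.  157.1  14.6  14.7  87.4]
px [159.1  13.8] area 631.0 centroid [489.6  61.   41. ] rect [490.1  60.9  19.   18.   84.8]
px [182.3 168.1] area 998.0 centroid [597.5  53.5  21. ] rect [597.6  53.2  16.9  40.9   5.2]
px [214.  253.2] area 888.5 centroid [664.3  74.   36. ] rect [666.3  71.6  32.9  34.8  65. ]
top
px [360.3 135.1] area 59.0 centroid [693.8 150.8  36. ] rect [691.5 148.7  31.8  14.   13.2]
none
px [411. 185.] area 752.0 centroid [597.2  54.8  21. ] rect [597.3  54.8  59.8  61.   43.3]
none
```

The measured sizes fit: black cap (690,157) and terminal 17x41 at (597.5,53.5). Moving above the black cap with the jaws half open.

Call:
servo_tool(
  targets=[
    {"angular": [0, 0, 0], "travel": [30, -1, 0], "grip": 0},
    {"angular": [0, 0, 0], "travel": [60, -1, -20], "grip": 0},
    {"angular": [0, 0, 0], "travel": [70, -1, -45], "grip": 0},
    {"angular": [0, 0, 0], "travel": [70, -1, -70], "grip": 0},
    {"angular": [0, 0, 0], "travel": [70, -1, -82], "grip": 0},
    {"angular": [0, 0, 0], "travel": [70, -1, -82], "grip": 0},
    {"angular": [0, 0, 0], "travel": [70, -1, -82], "grip": 0},
    {"angular": [0, 0, 0], "travel": [70, -1, -82], "grip": 0},
  ],
)

```text
t: 12.43
tcp_pos: [690.5, 157.9, 82.5]
tcp_rot: [0.001, 0.025, 1.0, 0.0]
wrist_force: [0.6, -0.5, 0.8]
opening: 0.498
gripper_force: 0.0
```

Run:
```python
from h import *
s,M,y=st()
f=grab_frame("wrist");H,S,V=hsv(f)
p=pix(f,[690,157,36])[0];print(p,"tcp at z36",pix(f,np.r_[s["tcp_pos"][:2],36]))
blob(f,(S<60)&(V>140),p,36,40)
save(f,"w6.png",(160,150,480,400),2)
```

```text
t 12.43 tcp [690.5 157.9  82.5] z [ 0.002  0.001 -1.   ] yaw(y-axis vs world y) -0.049 open 0.498 F [ 0.6 -0.5  0.8] q7 [-0.45  0.66  0.23  1.56 -0.17  0.93  1.36]
[318.22475439 236.28306472] tcp at z36 [[319.88553752 237.12724448]]
px [318.3 236.4] area 614.0 centroid [690.1 157.1  36. ] rect [690.2 157.1  15.4  15.6  87.2]
```

View pics/w6.png

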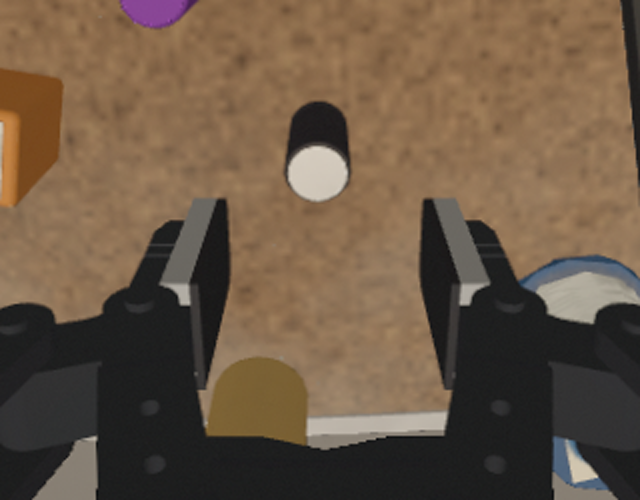

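The black cap is centred between the jaws (px 318,236). Down, grip, lift.

Call:
servo_tool(
  targets=[
    {"angular": [0, 0, 0], "travel": [0, 0, -20], "grip": 0},
    {"angular": [0, 0, 0], "travel": [0, 0, -38], "grip": 0},
    {"angular": [0, 0, 0], "travel": [0, 0, -47], "grip": 0},
    {"angular": [0, 0, 0], "travel": [0, 0, -47], "grip": 0},
    {"angular": [0, 0, 0], "travel": [0, 0, -47], "grip": 0.7},
    {"angular": [0, 0, 0], "travel": [0, 0, -47], "grip": 0.7},
    {"angular": [0, 0, 0], "travel": [0, 0, -47], "grip": 0.7},
    {"angular": [0, 0, 0], "travel": [0, 0, -47], "grip": 0.7},
    {"angular": [0, 0, 0], "travel": [0, 0, -47], "grip": 0.7},
  ],
  force=25,
)

```text
t: 13.23
tcp_pos: [691.1, 157.4, 35.5]
tcp_rot: [0.001, 0.025, 1.0, 0.0]
wrist_force: [-0.5, 0.1, 4.0]
opening: 0.2
gripper_force: 24.7
```

Call:
servo_tool(
  targets=[
    {"angular": [0, 0, 0], "travel": [0, 0, 10], "grip": 0.7},
    {"angular": [0, 0, 0], "travel": [0, 0, 40], "grip": 0.7},
    {"angular": [0, 0, 0], "travel": [0, 0, 70], "grip": 0.7},
    {"angular": [0, 0, 0], "travel": [-20, 20, 90], "grip": 0.7},
    {"angular": [0, 0, 0], "travel": [-40, 50, 100], "grip": 0.7},
    {"angular": [0, 0, 0], "travel": [-60, 80, 100], "grip": 0.7},
    {"angular": [0, 0, 0], "travel": [-80, 110, 100], "grip": 0.7},
    {"angular": [0, 0, 0], "travel": [-100, 140, 100], "grip": 0.7},
    {"angular": [0, 0, 0], "travel": [-125, 170, 100], "grip": 0.7},
    {"angular": [0, 0, 0], "travel": [-150, 200, 100], "grip": 0.7},
  ],
)

```text
t: 14.07
tcp_pos: [538.8, 358.3, 134.6]
tcp_rot: [0.0, 0.025, 1.0, 0.0]
wrist_force: [0.4, 0.9, -0.3]
opening: 0.193
gripper_force: 24.5
```

Call:
servo_tool(
  targets=[
    {"angular": [0, 0, 0], "travel": [-20, 30, 0], "grip": 0.7},
    {"angular": [0, 0, 0], "travel": [-39, 59, 0], "grip": 0.7},
    {"angular": [0, 0, 0], "travel": [-39, 59, -20], "grip": 0.7},
    {"angular": [0, 0, 0], "travel": [-39, 59, -40], "grip": 0.7},
    {"angular": [0, 0, 0], "travel": [-39, 59, -60], "grip": 0.7},
    {"angular": [0, 0, 0], "travel": [-39, 59, -70], "grip": 0.7},
    {"angular": [0, 0, 0], "travel": [-39, 59, -76], "grip": 0.7},
    {"angular": [0, 0, 0], "travel": [-39, 59, -79], "grip": 0.7},
    {"angular": [0, 0, 0], "travel": [-39, 59, -79], "grip": 0.7},
    {"angular": [0, 0, 0], "travel": [-39, 59, -79], "grip": 0.7},
  ],
)

```text
t: 14.9
tcp_pos: [501.6, 416.6, 55.8]
tcp_rot: [0.001, 0.025, 1.0, 0.001]
wrist_force: [0.5, 0.4, 0.5]
opening: 0.199
gripper_force: 24.5
```

Run:
```python
from h import *
s,M,y=st()
f=grab_frame("wrist"); save(f,"w7.png",(160,100,480,400),2)
```

```text
t 14.9 tcp [501.6 416.6  55.8] z [ 0.001  0.001 -1.   ] yaw(y-axis vs world y) -0.05 open 0.199 F [0.5 0.4 0.5] q7 [-0.88  0.61  0.17  1.72 -0.13  0.82  0.86]
```

View pics/w7.png

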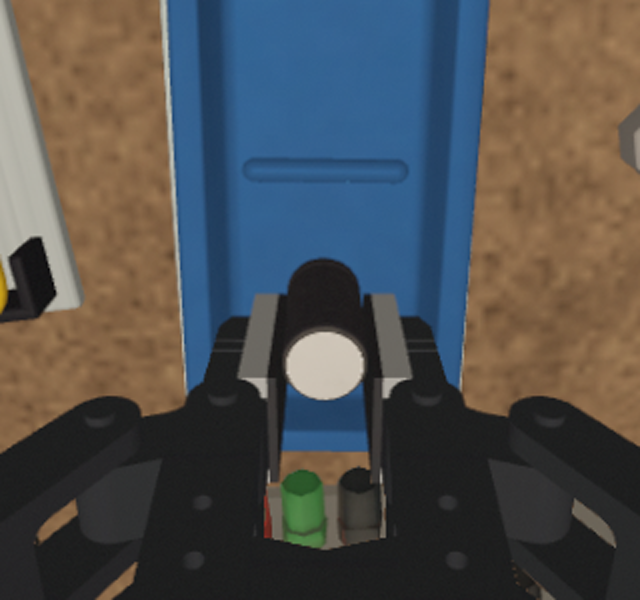

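The black cap is upright over the far half of the blue tray, centred across it. Lowering to the floor and releasing.

Call:
servo_tool(
  targets=[
    {"angular": [0, 0, 0], "travel": [0, 0, -1], "grip": 0.7},
    {"angular": [0, 0, 0], "travel": [0, 0, -2], "grip": 0.7},
    {"angular": [0, 0, 0], "travel": [0, 0, -2], "grip": 0.7},
    {"angular": [0, 0, 0], "travel": [0, 0, -2], "grip": 0.7},
  ],
)

```text
t: 15.28
tcp_pos: [501.3, 416.7, 53.5]
tcp_rot: [0.001, 0.025, 1.0, 0.001]
wrist_force: [0.0, -0.3, 0.6]
opening: 0.196
gripper_force: 24.7
```

Call:
servo_tool(
  targets=[
    {"angular": [0, 0, 0], "travel": [0, 0, -0.5], "grip": 0.7},
    {"angular": [0, 0, 0], "travel": [0, 0, -0.5], "grip": 0.4},
    {"angular": [0, 0, 0], "travel": [0, 0, -0.5], "grip": 0.2},
    {"angular": [0, 0, 0], "travel": [0, 0, -0.5], "grip": 0.2},
    {"angular": [0, 0, 0], "travel": [0, 0, 5], "grip": 0.2},
    {"angular": [0, 0, 0], "travel": [0, 0, 20], "grip": 0.2},
    {"angular": [0, 0, 0], "travel": [0, 0, 50], "grip": 0.2},
    {"angular": [0, 0, 0], "travel": [0, -20, 80], "grip": 0.2},
    {"angular": [0, 0, 0], "travel": [0, -55, 100], "grip": 0.2},
    {"angular": [0, 0, 0], "travel": [10, -90, 100], "grip": 0.2},
  ],
)

```text
t: 16.12
tcp_pos: [512.2, 330.5, 159.9]
tcp_rot: [0.004, 0.022, 1.0, 0.004]
wrist_force: [0.8, 0.6, 0.5]
opening: 0.399
gripper_force: 0.0
```

Run:
```python
from h import *
st()
f=grab_frame("top")
for z in (0,100,150,200): print(z,ray(f,[[466,175],[456,244]],z).round(0).tolist())
g=grab_frame("side")
print(pix(g,[[600,-20,0],[600,-20,150],[520,-10,150]]))
T=np.array(g["camera_from_world"]);print(-T[:3,:3].T@T[:3,3])
H,S,V=hsv(f)
for p,z in (((361,135),36),): pass
print("cap black in blue tray:"); blob(f,(S<60)&(V>140),pix(f,[501.3,416.6,54])[0],54,8)
```

```text
t 16.12 tcp [512.2 330.5 159.9] z [ 0.008  0.009 -1.   ] yaw(y-axis vs world y) -0.044 open 0.399 F [0.8 0.6 0.5] q7 [-0.81  0.4   0.21  1.79 -0.1   0.95  0.97]
0 [[618.0, -60.0, 0.0], [482.0, -33.0, 0.0]]
100 [[602.0, -29.0, 100.0], [481.0, -6.0, 100.0]]
150 [[594.0, -14.0, 150.0], [480.0, 8.0, 150.0]]
200 [[585.0, 1.0, 200.0], [480.0, 21.0, 200.0]]
[[407.72359552 275.36171758]
 [420.17425258 214.24314762]
 [379.78203965 226.4827763 ]]
[ 189.88368562 -357.64229981  535.80030571]
cap black in blue tray:Traceback (most recent call last):
  File "<stdin>", line 10, in <module>
  File "h.py", line 29, in blob
    u=[M["m10"]/M["m00"],M["m01"]/M["m00"]]
       ~~~~~~~~^~~~~~~~~
ZeroDivisionError: float division by zero
```

Call:
servo_tool(
  targets=[
    {"angular": [0, 0, -0.12], "travel": [9, -30, 10], "grip": 0.0},
    {"angular": [0, 0, -0.24], "travel": [18, -60, 10], "grip": 0.0},
    {"angular": [0, 0, -0.36], "travel": [27, -90, 10], "grip": 0.0},
    {"angular": [0, 0, -0.48], "travel": [36, -120, 10], "grip": 0.0},
    {"angular": [0, 0, -0.6], "travel": [45, -150, 10], "grip": 0.0},
    {"angular": [0, 0, -0.72], "travel": [54, -180, 10], "grip": 0.0},
    {"angular": [0, 0, -0.84], "travel": [63, -200, 10], "grip": 0.0},
    {"angular": [0, 0, -0.96], "travel": [72, -220, 10], "grip": 0.0},
    {"angular": [0, 0, -1.08], "travel": [80, -230, 10], "grip": 0.0},
    {"angular": [0, 0, -1.2], "travel": [86, -240, 10], "grip": 0.0},
  ],
)

```text
t: 17.05
tcp_pos: [597.7, 84.2, 164.1]
tcp_rot: [0.001, 0.589, 0.808, 0.001]
wrist_force: [0.2, 0.0, 0.5]
opening: 0.501
gripper_force: 0.0
```

Run:
```python
from h import *
from scipy.optimize import least_squares
s,M,y=st()
f=grab_frame("top");g=grab_frame("side")
r=least_squares(lambda P:np.r_[pix(f,P)[0]-[456,243],pix(g,P)[0]-[384,228]],[480,0,150.]);print("scope corner",r.x.round(),r.fun.round(1))
w=grab_frame("wrist");H,S,V=hsv(w)
p=pix(w,[597.5,54,21])[0];print(p);blob(w,(S<75)&(V>100),p,21,50)
p=pix(w,[490,61,41])[0];print(p)
save(w,"w8.png")
```

```text
t 17.05 tcp [597.7  84.2 164.1] z [ 0.002  0.    -1.   ] yaw(y-axis vs world y) -1.258 open 0.501 F [0.2 0.  0.5] q7 [-0.64  0.42  0.53  1.81 -0.25  0.98  0.31]
scope corner [502.  -6. 148.] [  7.6 -12.5 -14.3   2. ]
[308.6397089  221.60549591]
px [309.  220.4] area 973.0 centroid [597.4  55.1  21. ] rect [597.4  55.6  17.1  46.1   5.4]
[171.64604954 180.30465759]
```

View pics/w8.png

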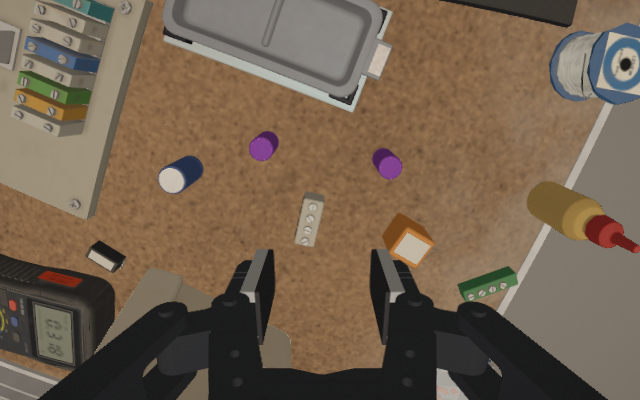

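The wrist view shows the terminal with four screws at (309,220), 17 mm wide and turned about 5°, and the scope edge at bottom left (about y = −6). I'll turn the rest of the way and go down over it.

Call:
servo_tool(
  targets=[
    {"angular": [0, 0, -0.11], "travel": [0.5, -20, 0], "grip": 0.0},
    {"angular": [0, 0, -0.22], "travel": [0.5, -31.5, -20], "grip": 0.0},
    {"angular": [0, 0, -0.22], "travel": [0.5, -31.5, -50], "grip": 0.0},
    {"angular": [0, 0, -0.22], "travel": [0.5, -31.5, -80], "grip": 0.0},
    {"angular": [0, 0, -0.22], "travel": [0.5, -31.5, -95], "grip": 0.0},
    {"angular": [0, 0, -0.22], "travel": [0.5, -31.5, -95], "grip": 0.0},
    {"angular": [0, 0, -0.22], "travel": [0.5, -31.5, -95], "grip": 0.0},
  ],
)

```text
t: 17.78
tcp_pos: [596.2, 56.2, 67.2]
tcp_rot: [-0.001, 0.669, 0.743, -0.001]
wrist_force: [0.3, 0.1, -0.1]
opening: 0.501
gripper_force: 0.0
```

Run:
```python
from h import *
s,M,y=st()
w=grab_frame("wrist");H,S,V=hsv(w)
p=pix(w,[597.4,54.8,21])[0];print(p);blob(w,(S<75)&(V>100),p,21,75)
```

```text
t 17.78 tcp [596.2  56.2  67.2] z [-0.002  0.001 -1.   ] yaw(y-axis vs world y) -1.466 open 0.501 F [ 0.3  0.1 -0.1] q7 [-0.57  0.56  0.52  1.87 -0.37  0.81  0.24]
[322.61105587 242.8053116 ]
px [322.8 239.3] area 2390.0 centroid [597.3  56.8  21. ] rect [597.4  55.8  16.8  45.9   5.4]
```

Aligned (x 597.4, turn 5.4° against the tool's 6°). Down, grip, lift.

Call:
servo_tool(
  targets=[
    {"angular": [0, 0, 0], "travel": [0, 0, -15], "grip": 0.0},
    {"angular": [0, 0, 0], "travel": [0, 0, -30], "grip": 0.0},
    {"angular": [0, 0, 0], "travel": [0, 0, -38.5], "grip": 0.0},
    {"angular": [0, 0, 0], "travel": [0, 0, -38.5], "grip": 0.0},
    {"angular": [0, 0, 0], "travel": [0, 0, -38.5], "grip": 0.75},
    {"angular": [0, 0, 0], "travel": [0, 0, -38.5], "grip": 0.75},
    {"angular": [0, 0, 0], "travel": [0, 0, -38.5], "grip": 0.75},
    {"angular": [0, 0, 0], "travel": [0, 0, -38.5], "grip": 0.75},
    {"angular": [0, 0, 0], "travel": [0, 0, -38.5], "grip": 0.75},
  ],
  force=30,
)

```text
t: 18.58
tcp_pos: [597.7, 54.7, 29.7]
tcp_rot: [0.0, 0.671, 0.742, 0.0]
wrist_force: [-1.4, -0.3, 0.1]
opening: 0.189
gripper_force: 31.8
```

Call:
servo_tool(
  targets=[
    {"angular": [0, 0, 0], "travel": [0, 0, 10], "grip": 0.75},
    {"angular": [0, 0, 0], "travel": [0, 5, 40], "grip": 0.75},
    {"angular": [0, 0, 0.12], "travel": [0, 20, 70], "grip": 0.75},
    {"angular": [0, 0, 0.24], "travel": [-5, 50, 85], "grip": 0.75},
    {"angular": [0, 0, 0.36], "travel": [-20, 80, 85], "grip": 0.75},
    {"angular": [0, 0, 0.48], "travel": [-35, 115, 85], "grip": 0.75},
    {"angular": [0, 0, 0.6], "travel": [-50, 150, 85], "grip": 0.75},
    {"angular": [0, 0, 0.72], "travel": [-65, 185, 85], "grip": 0.75},
    {"angular": [0, 0, 0.84], "travel": [-80, 220, 85], "grip": 0.75},
    {"angular": [0, 0, 0.96], "travel": [-95, 255, 85], "grip": 0.75},
  ],
)

```text
t: 19.42
tcp_pos: [501.7, 311.1, 115.5]
tcp_rot: [0.001, 0.25, 0.968, 0.0]
wrist_force: [0.7, 0.2, 0.2]
opening: 0.185
gripper_force: 31.8
```

Run:
```python
from h import *
s,M,y=st()
```

```text
t 19.42 tcp [501.7 311.1 115.5] z [ 0.001  0.001 -1.   ] yaw(y-axis vs world y) -0.504 open 0.185 F [0.7 0.2 0.2] q7 [-0.86  0.43  0.28  1.86 -0.15  0.87  0.57]
```

Call:
servo_tool(
  targets=[
    {"angular": [0, 0, 0.12], "travel": [-17, 30, 0], "grip": 0.75},
    {"angular": [0, 0, 0.24], "travel": [-34, 60, 0], "grip": 0.75},
    {"angular": [0, 0, 0.36], "travel": [-50, 90, 0], "grip": 0.75},
    {"angular": [0, 0, 0.45], "travel": [-63.5, 110, 0], "grip": 0.75},
    {"angular": [0, 0, 0.45], "travel": [-63.5, 110, -20], "grip": 0.75},
    {"angular": [0, 0, 0.45], "travel": [-63.5, 110, -40], "grip": 0.75},
    {"angular": [0, 0, 0.45], "travel": [-63.5, 110, -54], "grip": 0.75},
    {"angular": [0, 0, 0.45], "travel": [-63.5, 110, -54], "grip": 0.75},
    {"angular": [0, 0, 0.45], "travel": [-63.5, 110, -54], "grip": 0.75},
  ],
)

```text
t: 20.17
tcp_pos: [438.8, 418.3, 59.7]
tcp_rot: [-0.0, 0.03, 1.0, -0.001]
wrist_force: [0.6, 0.2, 0.0]
opening: 0.187
gripper_force: 31.8
```

Run:
```python
from h import *
s,M,y=st()
w=grab_frame("wrist"); save(w,"w9.png",(120,60,520,400),1.6)
```

```text
t 20.17 tcp [438.8 418.3  59.7] z [-0.001 -0.002 -1.   ] yaw(y-axis vs world y) -0.061 open 0.187 F [0.6 0.2 0. ] q7 [-0.95  0.53  0.15  1.84 -0.1   0.78  0.76]
```

View pics/w9.png

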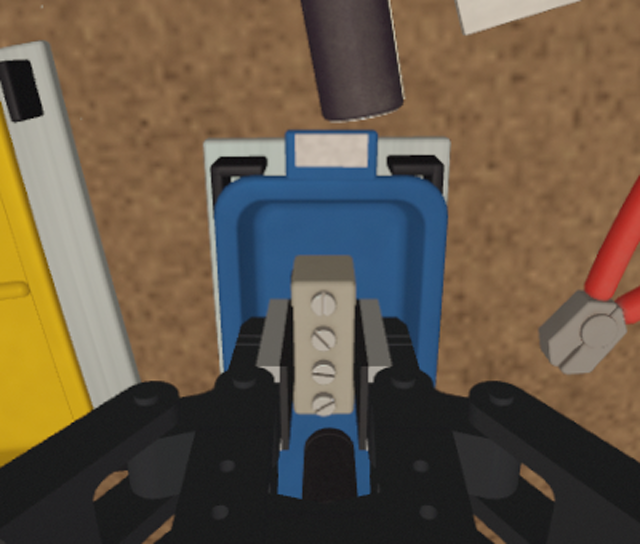

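The terminal is held straight along the near half of the blue tray, with the black cap behind it at (330,460) in the crop. Lowering.

Call:
servo_tool(
  targets=[
    {"angular": [0, 0, 0], "travel": [0, 0, -4], "grip": 0.75},
    {"angular": [0, 0, 0], "travel": [0, 0, -8], "grip": 0.75},
    {"angular": [0, 0, 0], "travel": [0, 0, -11], "grip": 0.75},
    {"angular": [0, 0, 0], "travel": [0, 0, -12], "grip": 0.75},
    {"angular": [0, 0, 0], "travel": [0, 0, -12.3], "grip": 0.75},
    {"angular": [0, 0, 0], "travel": [0, 0, -12.3], "grip": 0.75},
  ],
)

```text
t: 20.72
tcp_pos: [438.7, 419.7, 47.9]
tcp_rot: [-0.0, 0.03, 1.0, -0.0]
wrist_force: [-0.4, 0.3, -0.7]
opening: 0.186
gripper_force: 31.8
```

Run:
```python
from h import *
s,M,y=st()
```

```text
t 20.72 tcp [438.7 419.7  47.9] z [-0. -0. -1.] yaw(y-axis vs world y) -0.06 open 0.186 F [-0.4  0.3 -0.7] q7 [-0.95  0.55  0.14  1.84 -0.11  0.76  0.76]
```

Call:
servo_tool(
  targets=[
    {"angular": [0, 0, 0], "travel": [0, 0, -0.4], "grip": 0.75},
    {"angular": [0, 0, 0], "travel": [0, 0, -0.4], "grip": 0.6},
    {"angular": [0, 0, 0], "travel": [0, 0, -0.4], "grip": 0.44},
    {"angular": [0, 0, 0], "travel": [0, 0, -0.4], "grip": 0.44},
    {"angular": [0, 0, 0], "travel": [0, 0, 5], "grip": 0.44},
    {"angular": [0, 0, 0], "travel": [0, 0, 20], "grip": 0.3},
    {"angular": [0, 0, 0], "travel": [0, 0, 50], "grip": 0},
    {"angular": [0, 0, 0], "travel": [0, 0, 90], "grip": -0.2},
    {"angular": [0, 0, 0], "travel": [25, -30, 100], "grip": -0.3},
    {"angular": [0, 0, 0], "travel": [50, -60, 100], "grip": -0.3},
  ],
)

```text
t: 21.55
tcp_pos: [489.7, 365.7, 153.8]
tcp_rot: [0.003, 0.025, 1.0, 0.005]
wrist_force: [1.6, -0.8, -0.6]
opening: 0.651
gripper_force: 0.0
```

Call:
servo_tool(
  targets=[
    {"angular": [0, 0, 0], "travel": [20, -32, 5], "grip": -0.3},
    {"angular": [0, 0, 0], "travel": [40, -64, 5], "grip": -0.3},
    {"angular": [0, 0, 0], "travel": [60, -96, 5], "grip": -0.3},
    {"angular": [0, 0, 0], "travel": [80, -128, 5], "grip": -0.3},
    {"angular": [0, 0, 0], "travel": [100, -160, 5], "grip": -0.3},
    {"angular": [0, 0, 0], "travel": [120, -190, 5], "grip": -0.3},
    {"angular": [0, 0, 0], "travel": [135, -220, 5], "grip": -0.3},
    {"angular": [0, 0, 0], "travel": [150, -250, 5], "grip": -0.3},
    {"angular": [0, 0, 0], "travel": [155, -265, 5], "grip": -0.3},
    {"angular": [0, 0, 0], "travel": [155, -265, 5], "grip": -0.3},
  ],
)

```text
t: 22.38
tcp_pos: [645.7, 86.4, 153.8]
tcp_rot: [0.001, 0.035, 0.999, -0.002]
wrist_force: [0.5, -0.8, 0.2]
opening: 0.649
gripper_force: 0.0
```

Run:
```python
from h import *
s,M,y=st()
f=grab_frame("top"); o=cv2.resize(f["frame"][195:315,190:320],None,fx=3.3,fy=3.3,interpolation=cv2.INTER_CUBIC)
w=grab_frame("wrist");H,S,V=hsv(w)
for d in search_frame("wrist","relay_orange")[:2]: p=world(w,d["centre"]);print(d["confidence"],p.round(1),pix(w,p)[0])
for d in search_frame("wrist","cap_blue")[:2]: p=world(w,d["centre"]);print(d["confidence"],p.round(1),pix(w,p)[0])
p=pix(w,[680,64,36])[0];print(p)
blob(w,(S<75)&(V>140),p,36,45)
b=w["frame"][:396,:]
o=o[:396]; cv2.imwrite("pics/m10.png",cv2.resize(np.hstack([o,b[:,:380]]),None,fx=.98,fy=.98)[:,:,::-1])
```

```text
t 22.38 tcp [645.7  86.4 153.8] z [ 0.002 -0.005 -1.   ] yaw(y-axis vs world y) -0.07 open 0.649 F [ 0.5 -0.8  0.2] q7 [-0.42  0.49  0.29  1.68 -0.15  0.99  1.42]
0.67 [674.9  64.4  34.2] [288.99428341 236.81332427]
[288.84288905 243.9452226 ]
px [288.3 244.5] area 645.5 centroid [680.4  63.6  36. ] rect [680.6  63.5  19.4  22.7  77.4]
```

View pics/m10.png

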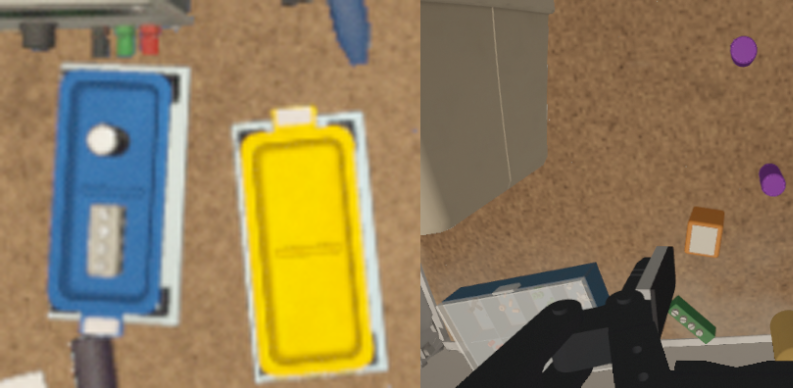

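The left half shows the black cap and terminal standing in the blue tray. The right half shows the relay at wrist px (288,244), block centre (680.5,63.5), turned −12.6°. Going to it.

Call:
servo_tool(
  targets=[
    {"angular": [0, 0, -0.08], "travel": [18, -15, 0], "grip": -0.2},
    {"angular": [0, 0, -0.15], "travel": [36.5, -31, 0], "grip": -0.2},
    {"angular": [0, 0, -0.15], "travel": [36.5, -31, -25], "grip": -0.2},
    {"angular": [0, 0, -0.15], "travel": [36.5, -31, -50], "grip": -0.2},
    {"angular": [0, 0, -0.15], "travel": [36.5, -31, -75], "grip": -0.2},
    {"angular": [0, 0, -0.15], "travel": [36.5, -31, -80], "grip": -0.2},
    {"angular": [0, 0, -0.15], "travel": [36.5, -31, -80], "grip": -0.2},
    {"angular": [0, 0, -0.15], "travel": [36.5, -31, -80], "grip": -0.2},
  ],
)

```text
t: 23.25
tcp_pos: [680.3, 65.7, 73.4]
tcp_rot: [0.0, 0.103, 0.995, 0.0]
wrist_force: [0.2, -0.2, 0.2]
opening: 0.599
gripper_force: 0.0
```

Run:
```python
from h import *
s,M,y=st()
w=grab_frame("wrist");H,S,V=hsv(w)
p=pix(w,[680.4,63.6,36])[0];print(p)
blob(w,(S<75)&(V>140),p,36,60)
```

```text
t 23.25 tcp [680.3  65.7  73.4] z [ 0.     0.001 -1.   ] yaw(y-axis vs world y) -0.207 open 0.599 F [ 0.2 -0.2  0.2] q7 [-0.37  0.64  0.29  1.64 -0.22  0.89  1.37]
[315.67739218 245.72362774]
px [315.5 245.7] area 1487.5 centroid [680.4  63.5  36. ] rect [680.6  63.6  19.1  22.9  77.2]
```

Call:
servo_tool(
  targets=[
    {"angular": [0, 0, -0.015], "travel": [0, -1, -15], "grip": -0.2},
    {"angular": [0, 0, -0.015], "travel": [0, -1, -32], "grip": -0.2},
    {"angular": [0, 0, -0.015], "travel": [0, -1, -42.5], "grip": -0.2},
    {"angular": [0, 0, -0.015], "travel": [0, -1, -42.5], "grip": -0.2},
    {"angular": [0, 0, -0.015], "travel": [0, -1, -42.5], "grip": 0.5},
    {"angular": [0, 0, -0.015], "travel": [0, -1, -42.5], "grip": 0.5},
    {"angular": [0, 0, -0.015], "travel": [0, -1, -42.5], "grip": 0.5},
    {"angular": [0, 0, -0.015], "travel": [0, -1, -42.5], "grip": 0.5},
    {"angular": [0, 0, -0.015], "travel": [0, -1, -42.5], "grip": 0.5},
  ],
  force=30,
)

```text
t: 24.05
tcp_pos: [680.9, 62.8, 31.3]
tcp_rot: [0.001, 0.112, 0.994, 0.0]
wrist_force: [0.1, 0.8, 0.2]
opening: 0.314
gripper_force: 31.2
```

Call:
servo_tool(
  targets=[
    {"angular": [0, 0, 0], "travel": [0, 0, 10], "grip": 0.5},
    {"angular": [0, 0, 0], "travel": [0, 0, 40], "grip": 0.5},
    {"angular": [0, 0, 0.07], "travel": [-10, 10, 70], "grip": 0.5},
    {"angular": [0, 0, 0.14], "travel": [-30, 35, 90], "grip": 0.5},
    {"angular": [0, 0, 0.21], "travel": [-50, 65, 90], "grip": 0.5},
    {"angular": [0, 0, 0.28], "travel": [-70, 95, 90], "grip": 0.5},
    {"angular": [0, 0, 0.3], "travel": [-95, 125, 90], "grip": 0.5},
    {"angular": [0, 0, 0.3], "travel": [-120, 155, 90], "grip": 0.5},
    {"angular": [0, 0, 0.3], "travel": [-140, 185, 90], "grip": 0.5},
    {"angular": [0, 0, 0.3], "travel": [-160, 210, 90], "grip": 0.5},
  ],
)

```text
t: 24.88
tcp_pos: [518.7, 275.4, 121.6]
tcp_rot: [0.0, -0.038, 0.999, 0.001]
wrist_force: [0.2, 0.6, -0.9]
opening: 0.318
gripper_force: 31.1
```

Run:
```python
from h import *
s,M,y=st()
w=grab_frame("wrist"); H,S,V=hsv(w)
f=grab_frame("top"); H2,S2,V2=hsv(f)
for n in [("wrist",w),("top",f)]:
    for d in search_frame(n[0],"tray_yellow")[:1]: print(n[0],d["confidence"],world(n[1],d["centre"]).round(1))
```

```text
t 24.88 tcp [518.7 275.4 121.6] z [ 0.001  0.002 -1.   ] yaw(y-axis vs world y) 0.077 open 0.318 F [ 0.2  0.6 -0.9] q7 [-0.72  0.41  0.19  1.86 -0.1   0.88  1.17]
wrist 0.8 [444.  307.2  19.6]
```

Call:
servo_tool(
  targets=[
    {"angular": [0, 0, 0], "travel": [-25, 15, 0], "grip": 0.5},
    {"angular": [0, 0, 0], "travel": [-53, 31, 0], "grip": 0.5},
    {"angular": [0, 0, 0], "travel": [-53, 31, -20], "grip": 0.5},
    {"angular": [0, 0, 0], "travel": [-53, 31, -40], "grip": 0.5},
    {"angular": [0, 0, 0], "travel": [-53, 31, -56], "grip": 0.5},
    {"angular": [0, 0, 0], "travel": [-53, 31, -62], "grip": 0.5},
    {"angular": [0, 0, 0], "travel": [-53, 31, -62], "grip": 0.5},
    {"angular": [0, 0, 0], "travel": [-53, 31, -62], "grip": 0.5},
  ],
)

```text
t: 25.75
tcp_pos: [468.6, 302.5, 58.9]
tcp_rot: [0.0, -0.036, 0.999, -0.0]
wrist_force: [0.2, -0.8, 0.4]
opening: 0.315
gripper_force: 31.1
```

Run:
```python
from h import *
s,M,y=st()
w=grab_frame("wrist"); save(w,"w11.png",(120,60,520,400),1.6)
```

```text
t 25.75 tcp [468.6 302.5  58.9] z [ 0.001 -0.001 -1.   ] yaw(y-axis vs world y) 0.073 open 0.315 F [ 0.2 -0.8  0.4] q7 [-0.79  0.46  0.17  1.96 -0.11  0.73  1.09]
```

View pics/w11.png

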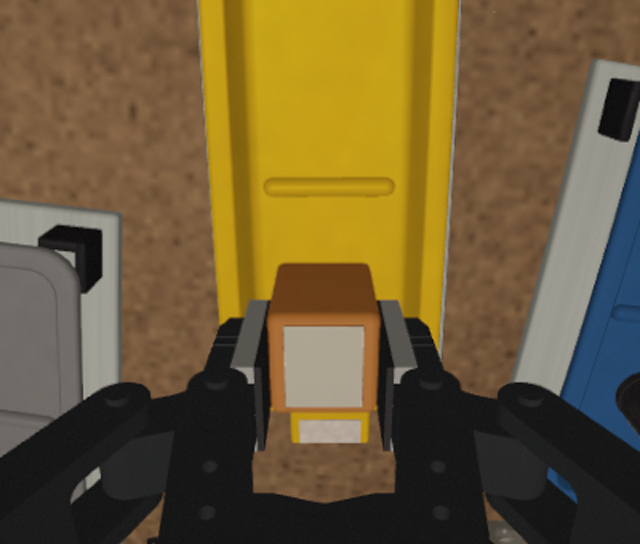

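The relay is upright over the far half of the yellow tray, with the rib at (330,186) clear of it. Lowering and releasing.

Call:
servo_tool(
  targets=[
    {"angular": [0, 0, 0], "travel": [0, 0, -4], "grip": 0.5},
    {"angular": [0, 0, 0], "travel": [0, 0, -7], "grip": 0.5},
    {"angular": [0, 0, 0], "travel": [0, 0, -9], "grip": 0.5},
    {"angular": [0, 0, 0], "travel": [0, 0, -9.6], "grip": 0.5},
    {"angular": [0, 0, 0], "travel": [0, 0, -9.9], "grip": 0.5},
    {"angular": [0, 0, 0], "travel": [0, 0, -9.9], "grip": 0.5},
  ],
)

```text
t: 26.3
tcp_pos: [467.4, 303.8, 49.2]
tcp_rot: [0.0, -0.038, 0.999, 0.0]
wrist_force: [-2.0, -1.5, 4.8]
opening: 0.313
gripper_force: 31.7
```

Call:
servo_tool(
  targets=[
    {"angular": [0, 0, 0], "travel": [0, 0, -0.2], "grip": 0.4},
    {"angular": [0, 0, 0], "travel": [0, 0, -0.2], "grip": 0.2},
    {"angular": [0, 0, 0], "travel": [0, 0, -0.2], "grip": 0.2},
    {"angular": [0, 0, 0], "travel": [0, 0, 5], "grip": 0.2},
    {"angular": [0, 0, 0], "travel": [0, 0, 20], "grip": 0.2},
    {"angular": [0, 0, 0], "travel": [0, 0, 50], "grip": 0},
    {"angular": [0, 0, 0], "travel": [0, 0, 90], "grip": 0},
    {"angular": [0, 0, 0], "travel": [0, -35, 100], "grip": 0},
    {"angular": [0, 0, 0], "travel": [5, -70, 100], "grip": 0},
    {"angular": [0, 0, 0], "travel": [10, -105, 100], "grip": 0},
  ],
)

```text
t: 27.13
tcp_pos: [478.1, 199.0, 150.5]
tcp_rot: [0.002, -0.039, 0.999, 0.001]
wrist_force: [0.8, -0.3, -0.2]
opening: 0.496
gripper_force: 0.0
```

Call:
servo_tool(
  targets=[
    {"angular": [0, 0, -0.12], "travel": [2, -30, 0], "grip": 0},
    {"angular": [0, 0, -0.24], "travel": [4, -55, 0], "grip": 0},
    {"angular": [0, 0, -0.36], "travel": [6, -80, 0], "grip": 0},
    {"angular": [0, 0, -0.48], "travel": [8, -100, 0], "grip": 0},
    {"angular": [0, 0, -0.6], "travel": [10, -115, 0], "grip": 0},
    {"angular": [0, 0, -0.72], "travel": [12, -125, 0], "grip": 0},
    {"angular": [0, 0, -0.84], "travel": [12, -130, 0], "grip": 0},
    {"angular": [0, 0, -0.96], "travel": [12, -130, 0], "grip": 0},
    {"angular": [0, 0, -1.08], "travel": [12, -130, 0], "grip": 0},
    {"angular": [0, 0, -1.2], "travel": [12, -130, 0], "grip": 0},
  ],
)

```text
t: 27.97
tcp_pos: [489.2, 68.5, 148.7]
tcp_rot: [-0.0, 0.536, 0.844, 0.0]
wrist_force: [-0.1, -0.3, -0.1]
opening: 0.496
gripper_force: 0.0
```

Run:
```python
from h import *
s,M,y=st()
w=grab_frame("wrist");H,S,V=hsv(w)
p=pix(w,[490,61,41])[0];print(p)
blob(w,(S<60)&(V>140),p,41,45)
for d in search_frame("wrist","cap_blue")[:2]: p=world(w,d["centre"]);print(d["confidence"],p.round(1))
save(w,"w12.png")
```

```text
t 27.97 tcp [489.2  68.5 148.7] z [ 0.  0. -1.] yaw(y-axis vs world y) -1.131 open 0.496 F [-0.1 -0.3 -0.1] q7 [-0.66  0.23  0.49  2.07 -0.14  0.87  0.34]
[316.83068975 212.8294273 ]
px [316.4 212.3] area 534.0 centroid [489.6  61.2  41. ] rect [489.7  61.   19.   18.6  25.2]
0.66 [488.3  64.2  41.8]
```

View pics/w12.png

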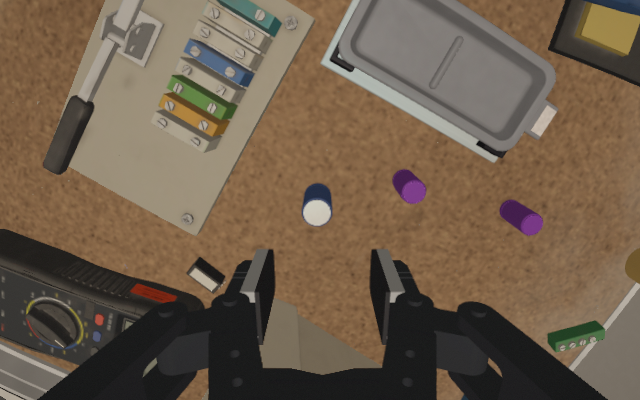

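The wrist view shows the blue-sided cap at (316,212), i.e. (489.7, 61.1). The scope edge is below it, so I'll turn the jaws along x and go down. That was the 17th picture I viewed, over the limit of 14, so from here I'll use numbers only.

Call:
servo_tool(
  targets=[
    {"angular": [0, 0, -0.12], "travel": [0, -4, 0], "grip": 0},
    {"angular": [0, 0, -0.24], "travel": [0.3, -7.5, 0], "grip": 0},
    {"angular": [0, 0, -0.35], "travel": [0.3, -7.5, -15], "grip": 0},
    {"angular": [0, 0, -0.35], "travel": [0.3, -7.5, -40], "grip": 0},
    {"angular": [0, 0, -0.35], "travel": [0.3, -7.5, -65], "grip": 0},
    {"angular": [0, 0, -0.35], "travel": [0.3, -7.5, -70], "grip": 0},
    {"angular": [0, 0, -0.35], "travel": [0.3, -7.5, -70], "grip": 0},
  ],
)

```text
t: 28.65
tcp_pos: [487.6, 60.9, 77.0]
tcp_rot: [-0.001, 0.672, 0.741, -0.002]
wrist_force: [-0.1, 0.0, 0.1]
opening: 0.504
gripper_force: 0.0
```

Run:
```python
from h import *
s,M,y=st()
w=grab_frame("wrist");H,S,V=hsv(w)
p=pix(w,[489.7,61,41])[0];print(p)
blob(w,(S<60)&(V>140),p,41,45)
```

```text
t 28.65 tcp [487.6  60.9  77. ] z [-0.005 -0.002 -1.   ] yaw(y-axis vs world y) -1.473 open 0.504 F [-0.1  0.   0.1] q7 [-0.65  0.36  0.5   2.12 -0.26  0.73  0.12]
[324.89818306 248.55498413]
px [324.6 248.1] area 987.0 centroid [489.5  61.2  41. ] rect [489.5  61.1  18.7  18.8   5.8]
```

Call:
servo_tool(
  targets=[
    {"angular": [0, 0, 0], "travel": [0, 0, -10], "grip": 0},
    {"angular": [0, 0, 0], "travel": [0, 0, -28], "grip": 0},
    {"angular": [0, 0, 0], "travel": [0, 0, -46.5], "grip": 0},
    {"angular": [0, 0, 0], "travel": [0, 0, -46.5], "grip": 0},
    {"angular": [0, 0, 0], "travel": [0, 0, -46.5], "grip": 0.6},
    {"angular": [0, 0, 0], "travel": [0, 0, -46.5], "grip": 0.6},
    {"angular": [0, 0, 0], "travel": [0, 0, -46.5], "grip": 0.6},
    {"angular": [0, 0, 0], "travel": [0, 0, -46.5], "grip": 0.6},
    {"angular": [0, 0, 0], "travel": [0, 0, -46.5], "grip": 0.6},
  ],
  force=25,
)

```text
t: 29.45
tcp_pos: [490.6, 61.4, 33.1]
tcp_rot: [0.001, 0.672, 0.74, 0.001]
wrist_force: [0.1, 0.3, 3.3]
opening: 0.249
gripper_force: 25.2
```

Call:
servo_tool(
  targets=[
    {"angular": [0, 0, 0], "travel": [0, 0, 10], "grip": 0.6},
    {"angular": [0, 0, 0], "travel": [0, 0, 40], "grip": 0.6},
    {"angular": [0, 0, 0], "travel": [0, 10, 70], "grip": 0.6},
    {"angular": [0, 0, 0.12], "travel": [-5, 40, 90], "grip": 0.6},
    {"angular": [0, 0, 0.24], "travel": [-12, 75, 90], "grip": 0.6},
    {"angular": [0, 0, 0.36], "travel": [-20, 110, 90], "grip": 0.6},
    {"angular": [0, 0, 0.48], "travel": [-30, 140, 90], "grip": 0.6},
    {"angular": [0, 0, 0.6], "travel": [-40, 165, 90], "grip": 0.6},
    {"angular": [0, 0, 0.72], "travel": [-50, 185, 90], "grip": 0.6},
    {"angular": [0, 0, 0.84], "travel": [-60, 200, 90], "grip": 0.6},
  ],
)

```text
t: 30.28
tcp_pos: [428.8, 263.9, 123.2]
tcp_rot: [0.0, 0.308, 0.951, 0.001]
wrist_force: [-1.4, 0.2, -0.9]
opening: 0.248
gripper_force: 25.1
```

Run:
```python
from h import *
s,M,y=st()
f=grab_frame("top");H,S,V=hsv(f)
def rect(mask,box,z):
    m=np.zeros(mask.shape,np.uint8);x0,y0,x1,y1=box;m[y0:y1,x0:x1]=mask[y0:y1,x0:x1]
    c=max(cv2.findContours(m,0,1)[0],key=cv2.contourArea)[:,0]
    print(cv2.minAreaRect(ray(f,c.astype(float),z)[:,:2].astype(np.float32)))
rect((H>20)&(H<35)&(S>150)&(V>100),(255,222,312,318),30)
for c,p in (("wrist",[436,301,20]),):
    w=grab_frame(c)
    for n in("tray_yellow","relay_orange"):
        for d in search_frame(c,n)[:1]: print(n,d["confidence"],world(w,d["centre"]).round(1))
```

```text
t 30.28 tcp [428.8 263.9 123.2] z [ 0.001  0.001 -1.   ] yaw(y-axis vs world y) -0.626 open 0.248 F [-1.4  0.2 -0.9] q7 [-0.89  0.27  0.29  2.06 -0.1   0.82  0.4 ]
((493.5712890625, 305.9311828613281), (32.72054672241211, 68.22958374023438), 12.9313383102417)
tray_yellow 0.58 [420.8 305.7  19. ]
relay_orange 0.58 [458.7 308.5  52.1]
```

Call:
servo_tool(
  targets=[
    {"angular": [0, 0, 0.12], "travel": [-8, 13, 0], "grip": 0.6},
    {"angular": [0, 0, 0.24], "travel": [-16, 26, 0], "grip": 0.6},
    {"angular": [0, 0, 0.36], "travel": [-24, 38, 0], "grip": 0.6},
    {"angular": [0, 0, 0.48], "travel": [-24, 38, 0], "grip": 0.6},
    {"angular": [0, 0, 0.6], "travel": [-24, 38, -15], "grip": 0.6},
    {"angular": [0, 0, 0.7], "travel": [-24, 38, -35], "grip": 0.6},
    {"angular": [0, 0, 0.7], "travel": [-24, 38, -55], "grip": 0.6},
    {"angular": [0, 0, 0.7], "travel": [-24, 38, -62], "grip": 0.6},
    {"angular": [0, 0, 0.7], "travel": [-24, 38, -62], "grip": 0.6},
    {"angular": [0, 0, 0.7], "travel": [-24, 38, -62], "grip": 0.6},
  ],
)

```text
t: 31.32
tcp_pos: [406.4, 298.0, 60.2]
tcp_rot: [0.0, -0.031, 1.0, -0.001]
wrist_force: [0.6, 0.1, -0.8]
opening: 0.246
gripper_force: 25.0
```

Run:
```python
from h import *
s,M,y=st()
w=grab_frame("wrist");H,S,V=hsv(w)
# yellow rim edges and near end on the plane z=30 at rows crossing the tray ahead of the jaws
m=(H>20)&(H<35)&(S>140)&(V>90)
for r in (60,100,140):
    c=np.where(m[r,150:500])[0]
    if len(c): print(r,ray(w,[[150+c[0],r],[150+c[-1],r]],30).round(1).tolist())
c=np.where(m[:,320])[0]; print("rows",c[:1],ray(w,[[320,c[0]]],30).round(1))
```

```text
t 31.32 tcp [406.4 298.   60.2] z [ 0.    -0.001 -1.   ] yaw(y-axis vs world y) 0.062 open 0.246 F [ 0.6  0.1 -0.8] q7 [-0.84  0.38  0.14  2.08 -0.08  0.69  0.99]
60 [[317.2, 323.5, 30.0], [315.3, 346.8, 30.0]]
100 [[333.5, 325.8, 30.0], [332.0, 344.9, 30.0]]
rows [161] [[362.2 295.3  30. ]]
```

Run:
```python
from h import *
s,M,y=st()
w=grab_frame("wrist");H,S,V=hsv(w)
m=(H>20)&(H<35)&(S>140)&(V>90)
for r in (185,200,215,230):
    c=np.where(m[r,200:440])[0]
    p=ray(w,[[200+c[0],r],[200+c[-1],r]],30); print(r,p.round(1).tolist(),"mid",p.mean(0).round(1))
```

```text
t 31.37 tcp [406.8 298.8  60.9] z [ 0.001  0.    -1.   ] yaw(y-axis vs world y) 0.063 open 0.245 F [ 0.4  0.3 -0.4] q7 [-0.84  0.38  0.14  2.08 -0.08  0.69  0.99]
185 [[376.0, 264.6, 30.0], [371.7, 331.3, 30.0]] mid [373.9 297.9  30. ]
200 [[383.2, 265.1, 30.0], [379.0, 331.7, 30.0]] mid [381.1 298.4  30. ]
215 [[390.7, 265.6, 30.0], [386.4, 332.2, 30.0]] mid [388.6 298.9  30. ]
230 [[398.3, 266.1, 30.0], [394.1, 332.7, 30.0]] mid [396.2 299.4  30. ]
```

Tray centre line at x 406 is y ≈ 300 and the cap is at 299, so it's centred. Lowering and releasing.

Call:
servo_tool(
  targets=[
    {"angular": [0, 0, 0], "travel": [0, 0.5, -4], "grip": 0.6},
    {"angular": [0, 0, 0], "travel": [0, 0.5, -7], "grip": 0.6},
    {"angular": [0, 0, 0], "travel": [0, 0.5, -9], "grip": 0.6},
    {"angular": [0, 0, 0], "travel": [0, 0.5, -9.5], "grip": 0.6},
    {"angular": [0, 0, 0], "travel": [0, 0.5, -9.8], "grip": 0.6},
    {"angular": [0, 0, 0], "travel": [0, 0.5, -9.8], "grip": 0.6},
  ],
)

```text
t: 31.92
tcp_pos: [405.8, 300.0, 51.0]
tcp_rot: [0.0, -0.033, 0.999, 0.0]
wrist_force: [-0.9, -1.0, 5.3]
opening: 0.247
gripper_force: 25.6
```

```bash
python3 -c "
from h import *
st()"
```

```text
t 31.92 tcp [405.8 300.   51. ] z [ 0.  0. -1.] yaw(y-axis vs world y) 0.065 open 0.247 F [-0.9 -1.   5.3] q7 [-0.84  0.39  0.13  2.08 -0.08  0.67  0.99]
```

Contact with the floor. Releasing and clearing the view towards the start side.

Call:
servo_tool(
  targets=[
    {"angular": [0, 0, 0], "travel": [0, 0, 0], "grip": 0.45},
    {"angular": [0, 0, 0], "travel": [0, 0, 0], "grip": 0.3},
    {"angular": [0, 0, 0], "travel": [0, 0, 0], "grip": 0.3},
    {"angular": [0, 0, 0], "travel": [0, 0, 5], "grip": 0.3},
    {"angular": [0, 0, 0], "travel": [0, 0, 20], "grip": 0.3},
    {"angular": [0, 0, 0], "travel": [0, 0, 50], "grip": 0.3},
    {"angular": [0, 0, 0], "travel": [0, 0, 90], "grip": 0.3},
    {"angular": [0, 0, 0], "travel": [15, -35, 110], "grip": 0.3},
    {"angular": [0, 0, 0], "travel": [30, -70, 120], "grip": 0.3},
    {"angular": [0, 0, 0], "travel": [45, -105, 120], "grip": 0.3},
  ],
)

```text
t: 32.75
tcp_pos: [453.3, 195.5, 174.3]
tcp_rot: [0.003, -0.034, 0.999, 0.002]
wrist_force: [0.3, -0.8, 0.0]
opening: 0.348
gripper_force: 0.0
```

Call:
servo_tool(
  targets=[
    {"angular": [0, 0, 0], "travel": [20, -35, 0], "grip": 0.3},
    {"angular": [0, 0, 0], "travel": [40, -70, 0], "grip": 0.3},
    {"angular": [0, 0, 0], "travel": [60, -105, 0], "grip": 0.3},
    {"angular": [0, 0, 0], "travel": [80, -130, 0], "grip": 0.3},
    {"angular": [0, 0, 0], "travel": [80, -130, 0], "grip": 0.3},
    {"angular": [0, 0, 0], "travel": [80, -130, 0], "grip": 0.3},
  ],
)

```text
t: 33.25
tcp_pos: [531.5, 61.9, 170.6]
tcp_rot: [0.0, -0.03, 1.0, -0.0]
wrist_force: [0.2, 0.6, -0.0]
opening: 0.347
gripper_force: 0.0
```

Run:
```python
from h import *
st()
f=grab_frame("top");H,S,V=hsv(f)
def rect(mask,box,z,n):
    m=np.zeros(mask.shape,np.uint8);x0,y0,x1,y1=box;m[y0:y1,x0:x1]=mask[y0:y1,x0:x1]
    c=max(cv2.findContours(m,0,1)[0],key=cv2.contourArea)[:,0]
    r=cv2.minAreaRect(ray(f,c.astype(float),z)[:,:2].astype(np.float32));print(n,np.round(np.r_[r[0],r[1],r[2]],1))
rect((H>95)&(H<125)&(S>120),(200,205,256,300),30,"blue")
rect((H>20)&(H<35)&(S>150)&(V>100),(255,222,312,318),30,"yellow")
sil=(S<70)&(V>130)
for n,P,r in (("cap_black",[501,416.5,54],9),("cap_blue",[405.8,299.5,59],9),("relay",[467.5,303.8,54],8),("terminal",[438.7,419.7,39],14)):
    print(n,end=" "); blob(f,sil,pix(f,P)[0],P[2],r)
for cam in ("top","side"):
    g=grab_frame(cam)
    for n in "cap_black cap_blue relay_orange terminal_grey tray_grey".split():
        for d in search_frame(cam,n)[:3]: print(cam,n,round(d["confidence"],2),world(g,d["centre"]).round(1))
```

```text
t 33.25 tcp [531.5  61.9 170.6] z [ 0.001 -0.001 -1.   ] yaw(y-axis vs world y) 0.059 open 0.347 F [ 0.2  0.6 -0. ] q7 [-0.49  0.26  0.34  1.96 -0.11  0.94  1.53]
blue [470.4 417.1  66.6 143.7  86.7]
yellow [436.8 300.5 144.5  66.9   4.5]
cap_black px [220.9 237.7] area 58.5 centroid [501.7 415.8  54. ] rect [502.  415.7  15.2  16.8  89.8]
cap_blue px [283.7 287.7] area 91.0 centroid [408.4 299.1  59. ] rect [408.4 299.3  19.5  20.4  25.6]
relay px [281.2 254.8] area 107.0 centroid [468.3 303.3  54. ] rect [467.9 303.8  18.5  22.1  89.2]
terminal px [221.5 269. ] area 186.0 centroid [443.2 418.6  39. ] rect [443.2 418.7  17.3  41.4  89.7]
top cap_black 0.55 [544.4 101.5  33.8]
top cap_black 0.47 [637.7 116.9  36.7]
top relay_orange 0.57 [470.4 299.3  54.4]
top tray_grey 0.93 [528.3 187.8  13.3]
top tray_grey 0.26 [498.  413.7  49.6]
side cap_black 0.73 [405.1 292.1  46.6]
side cap_black 0.65 [545.6  95.6  20.4]
side cap_black 0.61 [498.2 410.7  44.4]
side cap_blue 0.47 [405.7 291.   46.3]
side relay_orange 0.75 [466.5 290.9  43.1]
side tray_grey 0.92 [529.2 191.5  29.6]
```

All four parts are at their places with tops at the right height and size, and the trays are unmoved. Handing in.

```bash
python3 -c "
from rig import job
print(job.finish_job())"
```

```text
the job is handed in; nothing more can be done
None
```

The job is handed in, verdict not reported: the last top view measured the blue tray square in the formerly empty dock and all four parts standing at their places in their trays, but I viewed 17 pictures, over the limit of 14.

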